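# Swap the bottle and cup in the tote, then hold it up level

## Robot

A 7-joint arm with a two-finger parallel gripper is mounted at the origin on a cart in front of the work surface, level with it; the furniture and walls round the work are solid. World frame = base frame: x ahead of the robot, y to its left, z up, the work surface at z = 0. Lengths are in m, angles in rad, forces in N, time in s.
With the tool pointing down it reaches from about 0.425 to 0.95 m from the base axis. Payload 4.7 kg.
Tool frame: the origin (TCP) lies at the very end of the fingers, on their centre line; the grasp point (between the pads) lies robot.grasp_offset behind it (robot.grasp_offset is the distance from the TCP to the grasp point, in m); z points along the fingers, y is the direction in which the jaws open and shut (so a half turn about z gives the same grasp; the last joint's range is limited). The gripper opens to 85 mm and grips with 20 to 120 N. Pads are 22 mm wide; open, the fingers measure 114 mm over their backs; the gripper's body (76 mm by 85 mm) begins 54 mm behind the grasp point. The pads swing forward as they close: fully open they stand 13 mm farther back than shut.
Start: joints at [1.147, 0.469, -0.049, 1.532, 0.024, 1.141, -0.082], TCP at [0.26, -0.623, 0.231] pointing down, gripper open.
Joint ranges: [-2.59, 2.59], [-0.33, 1.99], [-1.39, 1.29], [0.1, 2.45], [-1.04, 4.18], [0.21, 1.99], [-2.66, 2.66]. Speed limits (rad/s): [2.57, 2.57, 3.14, 3.14, 3.14, 3.14, 3.14].

## Interface

Orientations are given as [roll, pitch, yaw] about the fixed x, y, z axes, in that order (R = Rz(yaw) Ry(pitch) Rx(roll)).
In Python, from bench import robot, vision gives the robot as it stands.
- The arm moves only by the tool carry_out, never from a script. Its argument "targets" is text: rows parted by semicolons, each of 7 numbers parted by spaces: the turn, a rotation vector about the world's x, y, z in units of 90 degrees (1.0 is 90 degrees), then the shift along the world's x, y, z in units of 0.12 m (1.0 is 0.12 m), then the finger opening in mm, from 0 to 85.4. In form: rx ry rz dx dy dz grip; .... A call has 1 to 12 rows; each row is the pose to reach, as a shift and turn from the pose measured when the call began; what a row does not reach only later rows make up. A row lasts 1/8 s, in which the tool goes at most 62.5 mm and 10.7 degrees, less where a joint would pass 70% of its speed; a pose out of reach is approached as far as the arm can. A call with a number of a shift or a turn outside -1 to 1 is refused whole. A call with a gripper value outside its range is refused whole. The fingers move at their own pace and stop on an object; "force" is the grip in N (left out, the last holds). Time passes only in rows, so rows that repeat a pose let the fingers close. It gives the time, the measured TCP pose, the force and the opening at its end, in the units of the state.
- robot.sense(): the state, without advancing time (a new reading comes with each control period).
- vision.read_camera(name): name is "scene" or "top" or "wrist"; returns a dict with "img" (384x512x3 uint8, red, green, blue), "intrinsics" (3x3 intrinsics, pixels), "position" and "rotation" of the camera in the world. Camera axes: x right, y down, z forward; pixel columns grow to the right and rows downward; lengths in m; the calibration is good to about 2 mm. A picture is of the moment at which its call begins. There is no depth.
- robot.finish_job(): hands the job in, once; it reports no verdict.
The state is a dict: "time": time; "joint_positions": joint angles; "qvel": joint speeds; "joint_torque": joint torques, N m; "eef_pos": TCP position; "tool_rot": TCP orientation; "wrist_force": force on the tool from outside, world axes, zero at the start; "wrist_torque": the same for the moment, N m; "opening": opening from 0.0 (shut) to 1.0 (fully open).
Only numpy, scipy, OpenCV 4.12 (cv2) and the standard library are available. Lean on these libraries where they do the work, as an engineer would, in place of code of your own. Each camera call takes 0.05 s, during which the arm holds its last target.

## Task

The bottle and the cup stand in each other's places in the wooden carrying tote: with the tote standing on the bench, swap them, so that the tall bottle stands down in the well with the high collar (which keeps it from tipping when carried) and the cup stands down in the well with the low rim. Then take the tote by its handle bar, lift it straight up about a hand's breadth (8 to 10 cm) clear of the bench and finish while still holding it there, steady and level, with both things standing in it. Do not tip anything over, and leave the tin, the solder spool and the loupe where they are.

Things in the scene. Friction and masses are not known exactly. Their poses are not given: they have to be found in the camera images.
- tote_handle (a point): Centre of the handle bar of the loose tote (plywood board 84 x 270 x 10 mm, 0.4 kg, 0.7 loaded and nearly balanced). Wooden bar on two 8 mm steel rods: 16 mm thick (tote x), 60 mm long (tote y), 22 mm high; its centre is 150 mm above the tote's underside, midway between the wells. y runs along the board to the high-collar well, z up. Pinch the bar across x.
- tall_well (a point): Centre of the floor of the high-collar well, 95 mm from the tote's middle on its +y side, 10 mm above its underside. Round aluminium collar 30 mm high above that floor, 66 mm inside and 72 mm outside diameter. The cup starts here; the bottle belongs here. Axes as the tote's.
- low_well (a point): Centre of the floor of the low-rim well, 95 mm from the tote's middle on its -y side, 10 mm above its underside. Round aluminium rim 8 mm high above that floor, 66 mm inside and 72 mm outside diameter. The bottle starts here; the cup belongs here. Axes as the tote's.
- bottle_mid (a point): Centre of the bottle, half-way up (62.5 mm above its foot). White round bottle with a ribbed screw cap, standing upright, 125 mm tall: body 48 mm in diameter up to a sloping shoulder that begins about 75 mm above the foot, cap about 28 mm in diameter over the top 22 mm. About 0.16 kg. z points up through the cap.
- cup_mid (a point): Centre of the cup, half-way up (27 mm above its foot). Open round dark steel cup, 54 mm tall, about 56 mm in outside diameter all the way up, wall a few mm thick. About 0.12 kg. In the high-collar well its top 24 mm stand above the collar. z points up.
- tin_mid (a point): Bystander: centre of a closed round tin, 69 mm in diameter, 25 mm high, on the bench; leave alone.
- spool_mid (a point): Bystander: centre of a spool of solder lying flat, 51 mm in diameter, 24 mm high, on the bench; leave alone.
- loupe_1_mid (a point): Bystander: centre of a black eye loupe, 34 mm in diameter, 26 mm high, on the bench; leave alone. The three bystanders lie left and right of the tote; the bench behind the tote, on the side away from the robot, is free.
Mind the look-alikes: they are no part of the job. What is shaped like the part that bears cup_mid but green or orange is not meant.

How it is judged:
By the outcome, as a careful person would: the job done as asked, in the order asked, and still so for the second after the job is handed in, while the arm keeps its last pose, push and grip.
It also fails if it takes over 61 s, if anything falls off the work surface, if the arm or the gripper's body presses on something with over 40 N, if the wrist force passes 120 N, or if a joint passes its speed limit or range.

## Working session

There is one attempt and no reset: what is moved stays moved. The work goes in short steps, Python scripts to look and compute and a tool call to move; the robot and the scene stay as the last step left them, time stands still between calls to the robot, and variables do not carry over. Pictures are saved under pics/ and viewed, and the job is handed in when it is done.

Besides the shell and the picture viewer there is one more tool, called after "Call:" by a JSON object that holds its "fn" and its "kwargs", one argument or row to a line. carry_out: Moves the arm, as the interface text tells. Its arguments: {"type":"object","properties":{"targets":{"type":"string"},"force":{"type":"number"}},"required":["targets"]}

```bash
ls; mkdir -p pics
python3 - <<'E'
from bench import robot, vision
import cv2,numpy as np
print(robot.sense()); print(robot.grasp_offset)
for n in ("scene","top","wrist"):
    d=vision.read_camera(n); cv2.imwrite(f"pics/{n}0.png",d["img"][:,:,::-1])
    print(n,d["intrinsics"],d["position"],d["rotation"])
E
```

```text
pics
{'time': 0.0, 'joint_positions': array([ 1.14709941,  0.46940225, -0.04861277,  1.53375286,  0.02412525,
        1.14098558, -0.08230621]), 'qvel': array([ 6.51204160e-05,  2.07534675e-04, -1.27179105e-03, -1.59356455e-04,
        1.38727588e-03, -9.94615991e-05, -9.07206528e-04]), 'joint_torque': array([ 4.44651068e-04, -5.10298097e+01, -4.61886311e-02, -2.37716120e+01,
        1.06565186e-02,  7.55784335e-03,  1.40214991e-05]), 'eef_pos': array([ 0.25939639, -0.62250706,  0.23026295]), 'tool_rot': array([-3.13963337e+00,  8.89339767e-05,  3.94850176e-01]), 'wrist_force': array([ 0.6353816 , -0.78735388, -0.52834472]), 'wrist_torque': array([ 0.03435371, -0.05519358, -0.03160165]), 'opening': 1.0015249722053714}
0.0187
scene [[367.95220095   0.         257.01455982]
 [  0.         367.95220095 193.10088766]
 [  0.           0.           1.        ]] [-0.03786793 -0.47397615  0.59940165] [-2.13026713  0.00834614 -0.93185546]
top [[425.00733559   0.         258.96922642]
 [  0.         425.00733559 191.88162664]
 [  0.           0.           1.        ]] [ 0.50827038 -0.00494886  1.34061165] [-3.10757829 -0.01507243 -1.58099856]
wrist [[266.4213848    0.         258.90067179]
 [  0.         266.4213848  192.8987563 ]
 [  0.           0.           1.        ]] [ 0.33572499 -0.58891337  0.37303738] [ 2.81721691e+00  8.36199021e-04 -1.17588096e+00]
```

View pics/scene0.png

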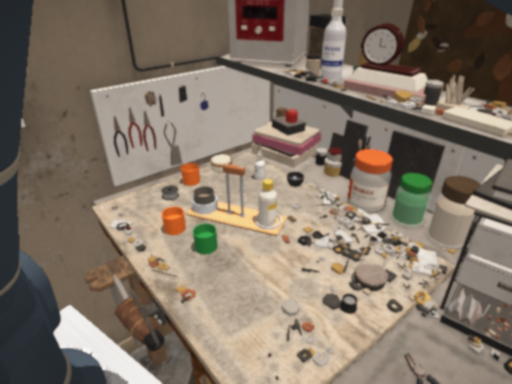

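View pics/top0.png

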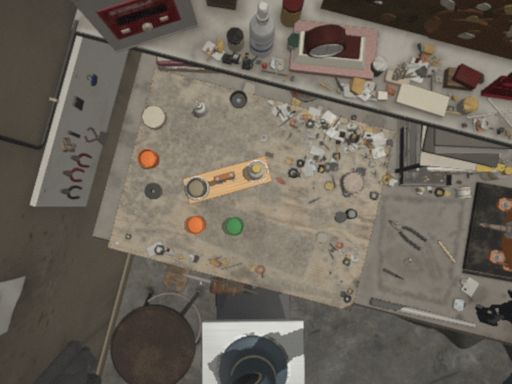

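The tote sits near (228,180) in the top view: the dark cup is at its left end in the high collar, about (197,188), and the bottle at its right end, about (255,172). Next I'll enlarge it.

```bash
cat > h.py <<'E'
import numpy as np,cv2
from scipy.spatial.transform import Rotation as R
from bench import robot, vision
def rot(r): 
    r=np.array(r); return r if r.shape==(3,3) else R.from_euler('xyz',r).as_matrix()
def cam(n):
    d=vision.read_camera(n); d["R"]=rot(d["rotation"]); return d
def back(d,u,v,z):
    K=d["intrinsics"]; r=d["R"]@np.linalg.solve(K,[u,v,1.]); p=np.array(d["position"]); return p+r*(z-p[2])/r[2]
def proj(d,P):
    q=d["R"].T@(np.array(P)-d["position"]); q=d["intrinsics"]@q; return q[:2]/q[2]
def crop(d,x0,y0,x1,y1,s,fn):
    im=cv2.resize(d["img"][y0:y1,x0:x1,::-1],None,fx=s,fy=s,interpolation=cv2.INTER_CUBIC); cv2.imwrite(fn,im)
E
python3 - <<'E'
from h import *
d=cam("top"); crop(d,170,145,285,215,6,"pics/topc.png")
print(d["R"])
for p in [(197,188,.064),(255,172,.13),(184,192,0.01)]: print(p,back(d,*p))
d=cam("scene"); crop(d,175,150,300,250,6,"pics/scc.png")
E
```

```text
[[-0.0102009  -0.99937478  0.03385236]
 [-0.99983438  0.00968362 -0.01540931]
 [ 0.01507186 -0.03400394 -0.99930805]]
(197, 188, 0.064) [0.56496983 0.16117664 0.064     ]
(255, 172, 0.13) [ 0.60617386 -0.01286463  0.13      ]
(184, 192, 0.01) [0.55524581 0.20880308 0.01      ]
```

View pics/topc.png

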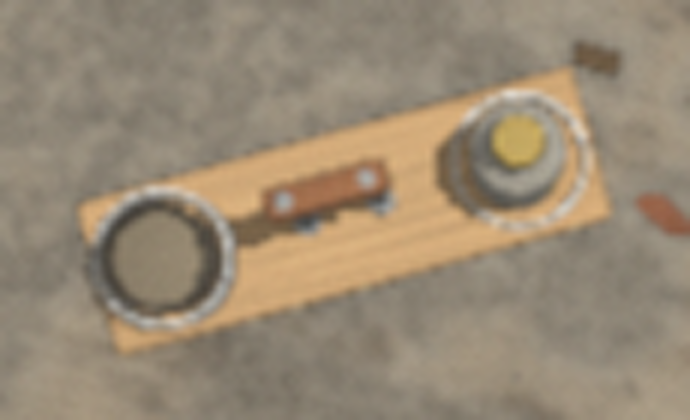

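View pics/scc.png

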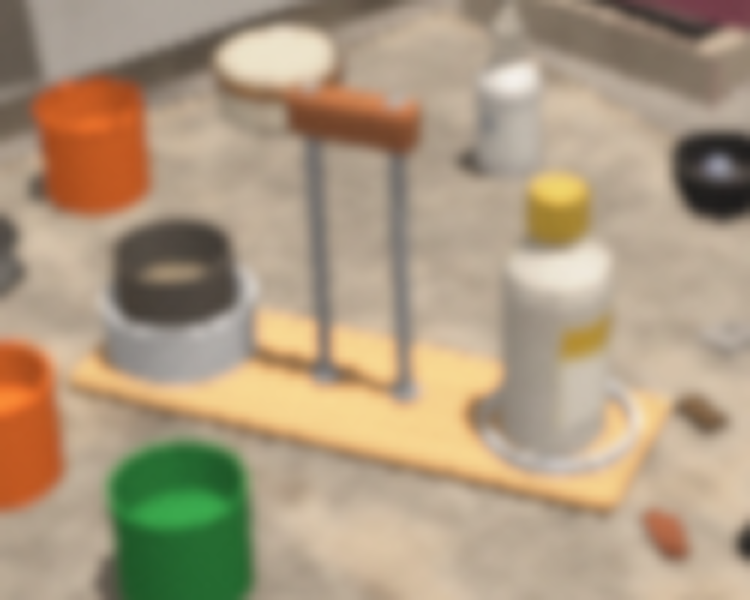

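Run:
```python
from h import *
d=cam("top")
f=lambda u,v,z: back(d,170+(u+.5)/6-.5,145+(v+.5)/6-.5,z)
c=[f(*p,.01) for p in [(80,208),(575,68),(610,213),(122,352)]]
print(np.round(c,4)); print("mean",np.mean(c,0)); a=(c[0]+c[3]-c[1]-c[2]); print(np.degrees(np.arctan2(a[1],a[0])), np.linalg.norm(a)/2, np.linalg.norm(c[0]-c[3]))
for n,p in dict(collar=(163,257,.04),rim=(527,159,.018),cap=(519,139,.135),cup=(157,257,.064),bar=(325,190,.161)).items(): print(n,f(*p))
s=cam("scene")
# overlay check
```

```text
[[ 0.5952  0.212   0.01  ]
 [ 0.6662 -0.0469  0.01  ]
 [ 0.59   -0.0644  0.01  ]
 [ 0.5199  0.1905  0.01  ]]
mean [0.59283571 0.07281964 0.01      ]
105.36077280897608 0.2664167634378285 0.07826831773450195
collar [0.56782769 0.16505292 0.04      ]
rim [ 0.61802901 -0.02116273  0.018     ]
cap [ 0.61785388 -0.0160323   0.135     ]
cup [0.56675722 0.16490966 0.064     ]
bar [0.59261727 0.07424403 0.161     ]
```

Call:
{"fn": "carry_out", "kwargs": {
  "targets": "0 0 0.131 0.368 0.937 0.1 85; 0 0 0.131 0.368 0.937 0.1 85; 0 0 0.131 0.368 0.937 0.1 85; 0 0 0.131 0.368 0.937 0.1 85"
}}

```text
time: 0.85
eef_pos: [0.3035, -0.5111, 0.2434]
tool_rot: [3.141, 0.001, 0.6]
wrist_force: [0.0, -0.7, 1.0]
opening: 0.995
```

Call:
{"fn": "carry_out", "kwargs": {
  "targets": "0 0 0.131 0.368 0.937 0.1 85; 0 0 0.131 0.368 0.937 0.1 85; 0 0 0.131 0.368 0.937 0.1 85"
}}

```text
time: 1.23
eef_pos: [0.3496, -0.3961, 0.2561]
tool_rot: [3.14, -0.0, 0.811]
wrist_force: [-0.4, -0.7, 0.4]
opening: 0.995
```

Call:
{"fn": "carry_out", "kwargs": {
  "targets": "0 0 0.131 0.368 0.937 0.1 85; 0 0 0.131 0.368 0.937 0.1 85; 0 0 0.131 0.368 0.937 0.1 85"
}}

```text
time: 1.6
eef_pos: [0.3958, -0.2814, 0.2688]
tool_rot: [3.139, -0.001, 1.023]
wrist_force: [-0.2, -0.5, 0.4]
opening: 1.0
```

Call:
{"fn": "carry_out", "kwargs": {
  "targets": "0 0 0.131 0.368 0.937 0.1 85; 0 0 0.131 0.368 0.937 0.1 85; 0 0 0.131 0.368 0.937 0.1 85"
}}

```text
time: 1.98
eef_pos: [0.4419, -0.167, 0.2815]
tool_rot: [3.137, -0.003, 1.234]
wrist_force: [-0.3, -1.1, 0.3]
opening: 0.994
```

Call:
{"fn": "carry_out", "kwargs": {
  "targets": "0 0 0.131 0.368 0.937 0.1 85; 0 0 0.131 0.368 0.937 0.1 85; 0 0 0.131 0.368 0.937 0.1 85; 0 0 0.131 0.368 0.937 0.1 85"
}}

```text
time: 2.48
eef_pos: [0.4861, -0.0577, 0.2929]
tool_rot: [3.138, -0.002, 1.435]
wrist_force: [-0.3, -0.6, 0.0]
opening: 0.996
```

Run:
```python
from h import *
w=cam("wrist"); cv2.imwrite("pics/w1.png",w["img"][:,:,::-1]); print(w["position"],w["R"])
np.savez("w1.npz",K=w["intrinsics"],p=w["position"],R=w["R"])
```

```text
[0.49732822 0.02563725 0.43571416] [[ 0.99082889 -0.12920294 -0.03955633]
 [-0.13507608 -0.93941868 -0.3150349 ]
 [ 0.00354348  0.3174888  -0.9482554 ]]
```

View pics/w1.png

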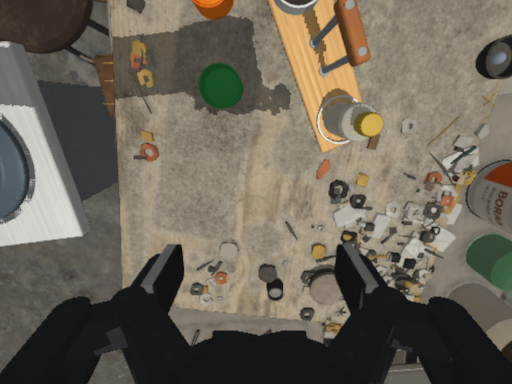

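Call:
{"fn": "carry_out", "kwargs": {
  "targets": "0 0 0.128 0.34 0.93 0 85; 0 0 0.128 0.34 0.93 0 85; 0 0 0.128 0.34 0.93 0 85"
}}

```text
time: 2.9
eef_pos: [0.5273, 0.0556, 0.2925]
tool_rot: [3.138, -0.004, 1.639]
wrist_force: [-1.2, -1.1, 0.6]
opening: 0.998
```

Call:
{"fn": "carry_out", "kwargs": {
  "targets": "0 0 0.128 0.34 0.93 0 85; 0 0 0.128 0.34 0.93 0 85; 0 0 0.128 0.34 0.93 0 85; 0 0 0.128 0.34 0.93 0 85; 0 0 0.128 0.34 0.93 0 85"
}}

```text
time: 3.52
eef_pos: [0.5685, 0.164, 0.2923]
tool_rot: [3.139, -0.002, 1.835]
wrist_force: [-0.1, -0.6, -0.8]
opening: 0.997
```

Run:
```python
from h import *
w=cam("wrist"); cv2.imwrite("pics/w2.png",w["img"][:,:,::-1]); crop(w,180,60,380,210,4,"pics/w2c.png")
np.savez("w2.npz",intrinsics=w["intrinsics"],position=w["position"],R=w["R"])
s=robot.sense(); print(s["eef_pos"],s["tool_rot"],s["joint_positions"],s["wrist_force"])
```

```text
[0.56841412 0.16447458 0.29246771] [ 3.13852327e+00 -2.16740379e-03  1.83577313e+00] [ 0.19153098  0.36838549 -0.71906626  1.63131275  0.25251447  1.23420866
 -0.31249214] [-0.31278788  0.11121495 -0.13656916]
```

View pics/w2.png

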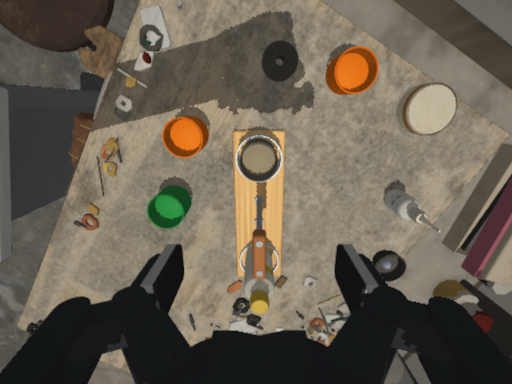

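View pics/w2c.png

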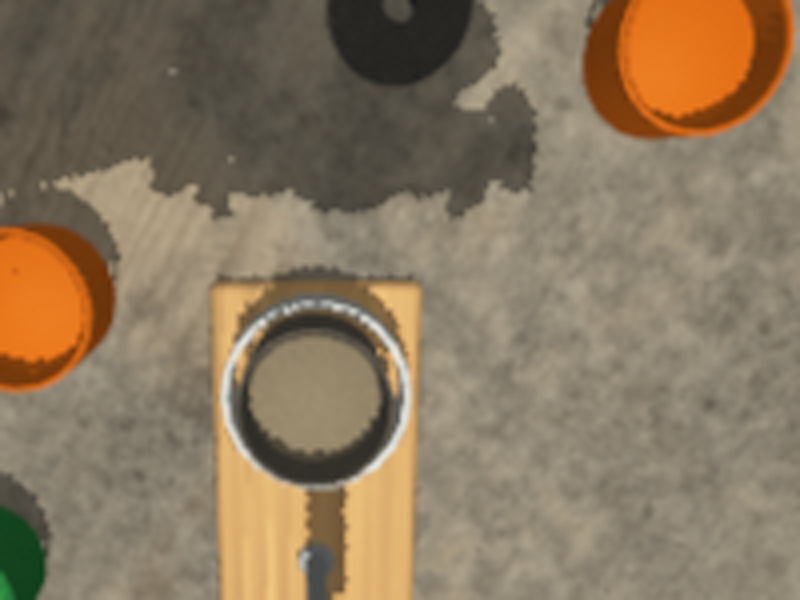

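Run:
```python
from h import *
z=np.load("w2.npz"); d={k:z[k] for k in z}
f=lambda u,v,h: back(d,180+(u+.5)/4-.5,60+(v+.5)/4-.5,h)
for n,p in dict(collar=(316,393,.04),TL=(213,283,.01),TR=(420,283,.01),cuprim=(316,398,.064),cl=(232,396,.064),cr=(401,396,.064),cupfloor=(314,392,.014)).items(): print(n,f(*p))
t0=np.array([.593,.074,0]);a=np.radians(15.3);ux=np.array([np.cos(a),np.sin(a),0]);uy=np.array([-np.sin(a),np.cos(a),0]);Z=np.array([0,0,1])
im=cv2.resize(cv2.imread("pics/w2.png"),None,fx=2,fy=2); 
def circ(c,r,col):
    pts=[proj(d,c+r*(np.cos(q)*ux+np.sin(q)*uy)) for q in np.linspace(0,6.3,60)]
    cv2.polylines(im,[np.int32(np.array(pts)*2+1)],True,col,1)
circ(t0+.095*uy+.04*Z,.036,(0,0,255));circ(t0-.095*uy+.018*Z,.036,(0,0,255));circ(t0-.095*uy+.135*Z,.014,(255,0,0))
circ(t0+.095*uy+.064*Z,.028,(0,255,0))
q=[t0+.01*Z+sx*.042*ux+sy*.135*uy for sx,sy in [(1,1),(1,-1),(-1,-1),(-1,1)]]
cv2.polylines(im,[np.int32([proj(d,p)*2+1 for p in q])],True,(255,0,255),1)
q=[t0+.161*Z+sx*.008*ux+sy*.03*uy for sx,sy in [(1,1),(1,-1),(-1,-1),(-1,1)]]
cv2.polylines(im,[np.int32([proj(d,p)*2+1 for p in q])],True,(255,255,0),1)
cv2.imwrite("pics/ov.png",cv2.resize(im[240:660,430:620],None,fx=2,fy=2)[:,:])
im2=cv2.resize(im[240:660,430:620],None,fx=1.42,fy=1.42); cv2.imwrite("pics/ov.png",im2)
t=vision.read_camera("top"); t["R"]=rot(t["rotation"])
for n,p in dict(loupe=(238,99),sb=(200,115),tin=(153,117),spool=(153,190),or2=(148,159)).items(): print(n,back(t,*p,.02))
```

```text
collar [0.56796211 0.17100297 0.04      ]
TL [0.51943337 0.19671639 0.01      ]
TR [0.59736111 0.21780848 0.01      ]
cuprim [0.56718322 0.17378279 0.064     ]
cl [0.53845595 0.16675187 0.064     ]
cr [0.59588786 0.18228319 0.064     ]
cupfloor [0.56843362 0.16631188 0.014     ]
loupe [0.84455012 0.03736513 0.02      ]
sb [0.79495006 0.15635744 0.02      ]
tin [0.78969009 0.30256804 0.02      ]
spool [0.56202145 0.30296734 0.02      ]
or2 [0.6585097  0.31826807 0.02      ]
```

View pics/ov.png

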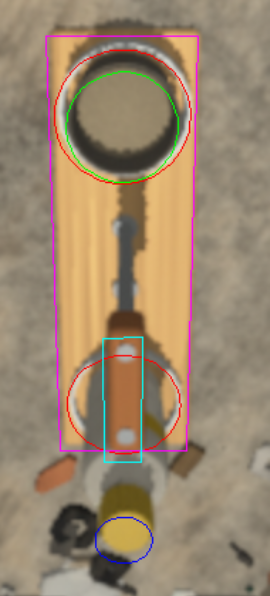

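Run:
```python
from h import *
d=cam("scene")
f=lambda u,v,z: back(d,175+(u+.5)/6-.5,150+(v+.5)/6-.5,z)
for n,p in dict(rim=(556,425,.018),feet=(363,383,.011),cr=(672,402,.01),cn=(612,502,.01),cl=(75,375,.01),cap=(558,185,.135),bar=(357,103,.161)).items(): print(n,f(*p))
t0=np.array([.593,.074,0]);a=np.radians(15.3);Z=np.array([0,0,1])
ux=np.array([np.cos(a),np.sin(a),0]);uy=np.array([-np.sin(a),np.cos(a),0])
im=cv2.imread("pics/scc.png")
g=lambda P:(proj(d,P)-[175,150]+.5)*6-.5
def circ(c,r,col):
    cv2.polylines(im,[np.int32([g(c+r*(np.cos(q)*ux+np.sin(q)*uy)) for q in np.linspace(0,6.3,60)])],True,col,1)
circ(t0+.095*uy+.04*Z,.036,(0,0,255));circ(t0-.095*uy+.018*Z,.036,(0,0,255));circ(t0-.095*uy+.135*Z,.014,(255,0,0))
circ(t0+.095*uy+.064*Z,.028,(0,255,0))
for h,sx,sy,c in [(.01,.042,.135,(255,0,255)),(.161,.008,.03,(255,255,0))]:
    cv2.polylines(im,[np.int32([g(t0+h*Z+i*sx*ux+j*sy*uy) for i,j in [(1,1),(1,-1),(-1,-1),(-1,1)]])],True,c,1)
cv2.imwrite("pics/ovs.png",im)
```

```text
rim [ 0.61057452 -0.0201311   0.018     ]
feet [0.59273554 0.07633534 0.011     ]
cr [ 0.66497328 -0.04649157  0.01      ]
cn [ 0.58822942 -0.06533857  0.01      ]
cl [0.51995984 0.19017048 0.01      ]
cap [ 0.61897603 -0.01429905  0.135     ]
bar [0.58900556 0.06878183 0.161     ]
```

View pics/ovs.png

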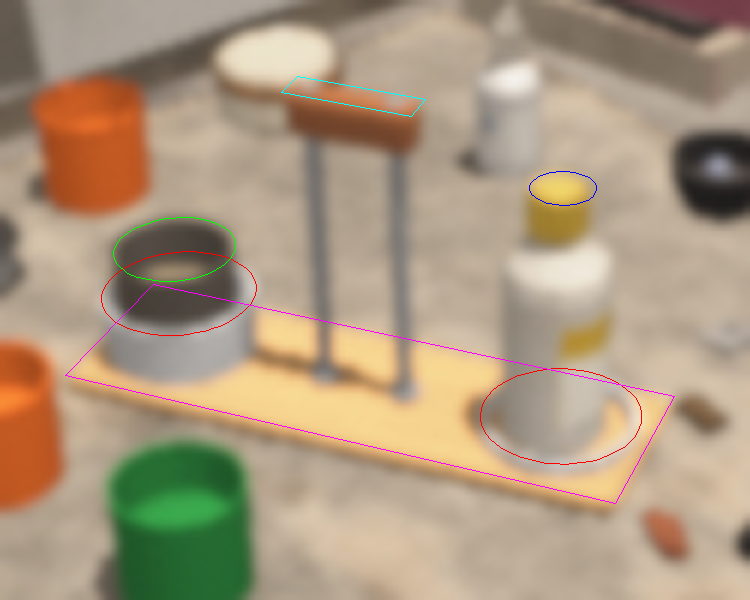

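Run:
```python
from h import *
z=np.load("w2.npz"); d={k:z[k] for k in z}
t=cam("top"); crop(t,150,195,270,255,6,"pics/t3.png")
a=np.radians(15.2);ux=np.array([np.cos(a),np.sin(a)]);uy=np.array([-ux[1],ux[0]])
for n,(c,p,h) in dict(or_t=(t,(196,225),.054),gr_t=(t,(234,226),.054),or_w=(d,(183,136.5),.054),gr_w=(d,(168,207),.054)).items():
    P=back(c,*p,h); e=P[:2]-[.567,.167]; print(n,P, e@ux,e@uy)
```

```text
or_t [0.45380248 0.16607272 0.054     ] -0.10948059820475459 0.028784328379803586
gr_t [0.44954703 0.05163617 0.054     ] -0.1435912057006225 -0.08053310157601708
or_w [0.45652797 0.1751717  0.054     ] -0.10446479835595572 0.03685039440513906
gr_w [0.45288894 0.06383707 0.054     ] -0.13716726070005755 -0.0696352456396887
```

View pics/t3.png

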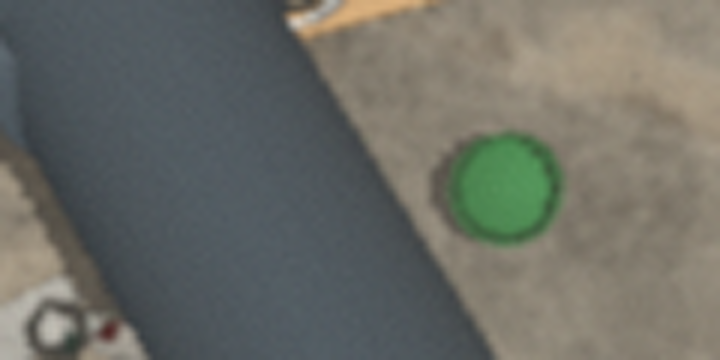

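Call:
{"fn": "carry_out", "kwargs": {
  "targets": "0 0 0 -0.01 0.02 -0.5 85; 0 0 0 -0.01 0.02 -1 85; 0 0 0 -0.01 0.02 -1 85; 0 0 0 -0.01 0.02 -1 85"
}}

```text
time: 4.22
eef_pos: [0.5684, 0.169, 0.175]
tool_rot: [3.135, -0.003, 1.838]
wrist_force: [-0.4, 0.1, 1.0]
opening: 0.995
```

Call:
{"fn": "carry_out", "kwargs": {
  "targets": "0 0 0 0 0 -0.4 85; 0 0 0 0 0 -0.83 85; 0 0 0 0 0 -0.83 85; 0 0 0 0 0 -0.83 85"
}}

```text
time: 4.72
eef_pos: [0.5707, 0.1703, 0.0788]
tool_rot: [3.129, -0.004, 1.838]
wrist_force: [1.0, -0.7, 0.1]
opening: 0.999
```

Run:
```python
from h import *
w=cam("wrist"); cv2.imwrite("pics/w3.png",cv2.resize(w["img"][:,:,::-1],None,fx=1.5,fy=1.5)); 
s=cam("scene"); crop(s,160,120,290,220,6,"pics/s3.png")
s=robot.sense(); print(s["eef_pos"],s["tool_rot"],s["wrist_force"])
```

```text
[0.57053536 0.17014332 0.07873623] [ 3.1287711  -0.0037106   1.83752268] [-1.11803336  0.35681652  0.51708101]
```

View pics/w3.png

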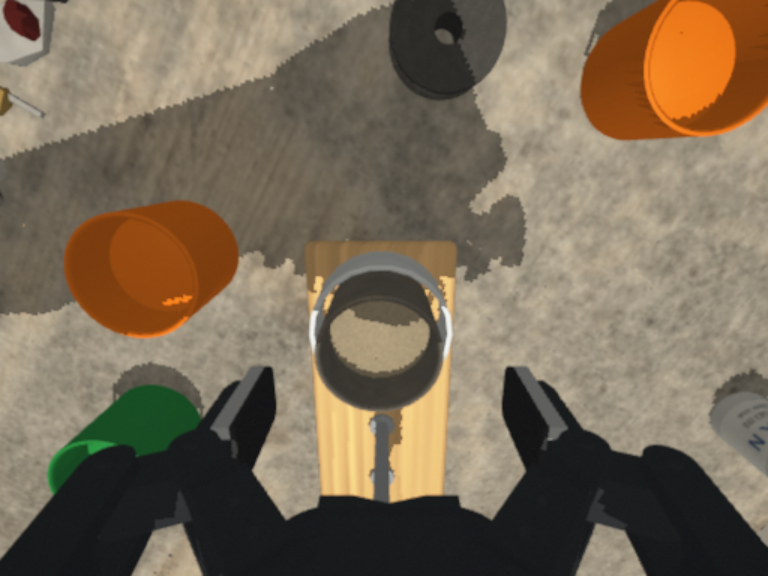

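View pics/s3.png

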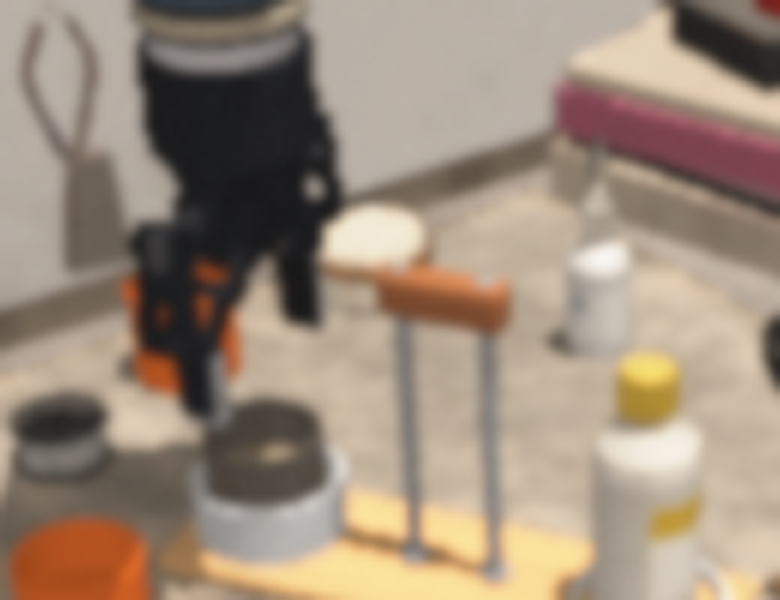

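```bash
cat >> h.py <<'E'
def go(x,y,z,yaw=1.836):
    s=robot.sense(); Rc=rot(s["tool_rot"]); Rt=R.from_euler('xyz',[np.pi,0,yaw]).as_matrix()
    rv=R.from_matrix(Rt@Rc.T).as_rotvec()/(np.pi/2); d=(np.array([x,y,z])-s["eef_pos"])/.12
    print("units",np.round(rv,4),np.round(d,3))
E
python3 - <<'E'
from h import *
w=cam("wrist")
print("cup",back(w,379/1.5,342/1.5,.064),"L",back(w,313/1.5,340/1.5,.064),"R",back(w,447/1.5,340/1.5,.064),"near",back(w,380/1.5,408/1.5,.064))
print("spool ",back(w,448/1.5,35/1.5,.024))
go(.567,.168,.040)
print(w["position"]-robot.sense()["eef_pos"])
E
```

```text
cup [0.5661611  0.17609599 0.064     ] L [0.53830388 0.16964816 0.064     ] R [0.59449283 0.184651   0.064     ] near [0.57521335 0.1437839  0.064     ]
spool  [0.56207826 0.30585292 0.024     ]
units [-0.0042  0.0068 -0.0009] [-0.027 -0.016 -0.319]
[-0.02213786  0.08058857  0.14342522]
```

Call:
{"fn": "carry_out", "kwargs": {
  "targets": "-0.004 0.007 0 -0.03 0 -0.15 85; -0.004 0.007 0 -0.03 0 -0.32 85; -0.004 0.007 0 -0.03 0 -0.33 85; -0.004 0.007 0 -0.03 0 -0.33 85"
}}

```text
time: 5.38
eef_pos: [0.5663, 0.1699, 0.0381]
tool_rot: [-3.14, -0.001, 1.838]
wrist_force: [-0.3, -0.2, 0.3]
opening: 0.993
```

Run:
```python
from h import *
go(.567,.170,.040); print(robot.sense()["eef_pos"],robot.sense()["tool_rot"],robot.sense()["wrist_force"])
s=cam("scene"); crop(s,160,120,290,220,6,"pics/s4.png")
```

```text
units [-0.0001 -0.0009 -0.0011] [0.006 0.    0.016]
[0.56628513 0.16994129 0.03809425] [-3.14027968e+00 -5.70186427e-04  1.83769124e+00] [-0.31331138 -0.22704646  0.27015929]
```

View pics/s4.png

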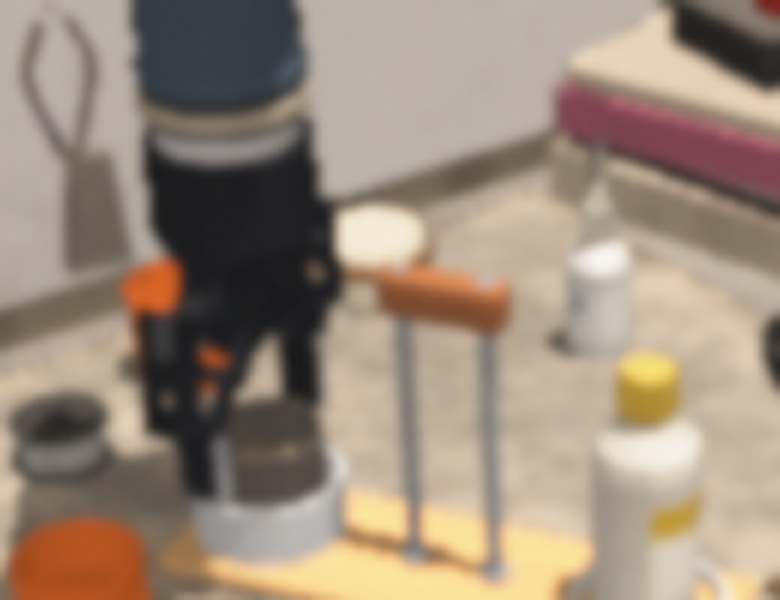

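Call:
{"fn": "carry_out", "kwargs": {
  "targets": "0 0 0 0 0 0.016 50; 0 0 0 0 0 0.016 45; 0 0 0 0 0 0.016 40; 0 0 0 0 0 0.016 40; 0 0 0 0 0 0.016 40; 0 0 0 0 0 0.016 40",
  "force": 40
}}

```text
time: 6.18
eef_pos: [0.5671, 0.1704, 0.0415]
tool_rot: [3.141, -0.0, 1.838]
wrist_force: [-1.1, -0.2, 5.8]
opening: 0.648
```

Call:
{"fn": "carry_out", "kwargs": {
  "targets": "0 0 0 0 0 0.1 40; 0 0 0 0 0 0.25 40; 0 0 0 0 0 0.5 40; 0 0 0 0 0 0.5 40"
}}

```text
time: 6.68
eef_pos: [0.5689, 0.1713, 0.1046]
tool_rot: [3.135, -0.001, 1.837]
wrist_force: [0.0, 0.9, -1.1]
opening: 0.648
```

Run:
```python
from h import *
go(.567,.170,.102); print(robot.sense()["eef_pos"],robot.sense()["wrist_force"],robot.sense()["opening"])
s=cam("scene"); crop(s,160,120,290,220,6,"pics/s5.png")
```

```text
units [-0.0017  0.0042 -0.0009] [-0.016 -0.011 -0.022]
[0.56893864 0.171319   0.10464858] [ 0.0313256   0.89001512 -1.14390352] 0.6478351118596283
```

View pics/s5.png

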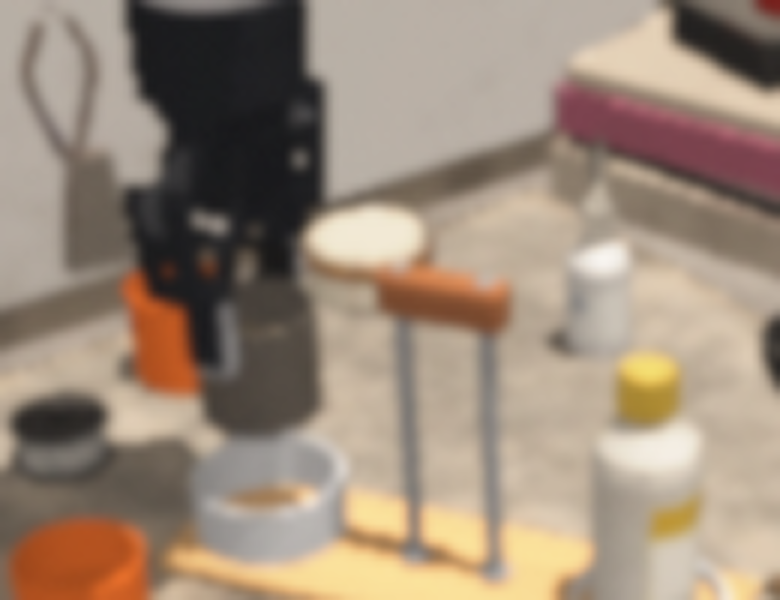

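Call:
{"fn": "carry_out", "kwargs": {
  "targets": "-0.001 0.003 0 0.4 0 0 40; -0.001 0.003 0 0.8 -0.1 0 40; -0.001 0.003 0 0.98 -0.17 0 40; -0.001 0.003 0 0.98 -0.17 0 40; -0.001 0.003 0 0.98 -0.17 0 40"
}}

```text
time: 7.35
eef_pos: [0.6838, 0.1509, 0.102]
tool_rot: [-3.138, -0.001, 1.839]
wrist_force: [-0.7, -0.3, -2.3]
opening: 0.646
```

Run:
```python
from h import *
go(.687,.151,.033); print(robot.sense()["eef_pos"],robot.sense()["wrist_force"],robot.sense()["opening"])
```

```text
units [ 0.0001 -0.0024 -0.0017] [ 0.027  0.001 -0.575]
[0.68375472 0.15085585 0.10196491] [-0.65948556 -0.29571389 -2.27245468] 0.646210765035236
```

Call:
{"fn": "carry_out", "kwargs": {
  "targets": "0 0.001 0 0.03 0 -0.25 40; 0 0.001 0 0.03 0 -0.45 40; 0 0.001 0 0.03 0 -0.55 40; 0 0.001 0 0.03 0 -0.55 40"
}}

```text
time: 7.85
eef_pos: [0.6864, 0.1509, 0.0349]
tool_rot: [-3.134, -0.001, 1.839]
wrist_force: [0.7, 0.5, -0.9]
opening: 0.646
```

Run:
```python
from h import *
go(.687,.151,.033); print(robot.sense()["eef_pos"],robot.sense()["wrist_force"],robot.sense()["opening"])
s=cam("scene"); crop(s,160,110,290,210,6,"pics/s6.png")
```

```text
units [ 0.0004 -0.0047 -0.0021] [ 0.005  0.001 -0.016]
[0.68636184 0.15089499 0.03490955] [ 0.66356681  0.52678267 -0.86080582] 0.646281369062427
```

View pics/s6.png

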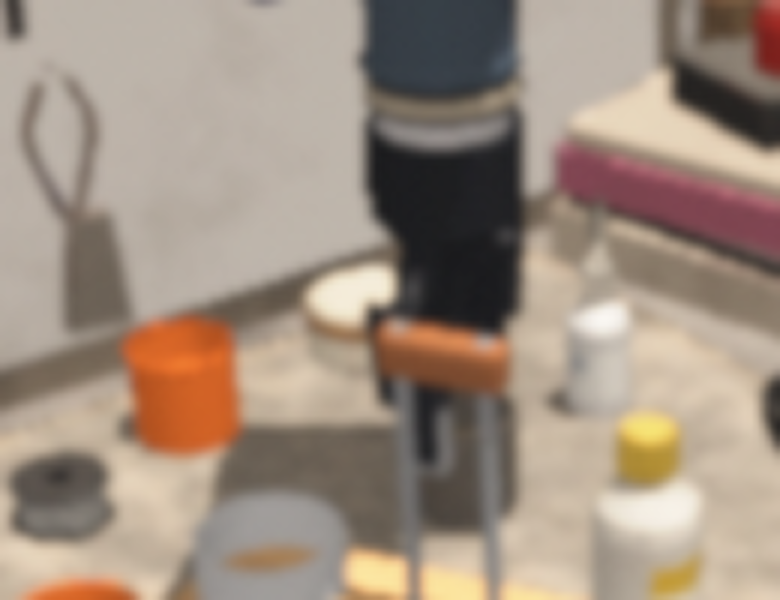

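Call:
{"fn": "carry_out", "kwargs": {
  "targets": "0 -0.004 0 0 0 -0.015 40; 0 -0.004 0 0 0 -0.025 40; 0 -0.004 0 0 0 -0.03 40; 0 -0.004 0 0 0 -0.03 40"
}}

```text
time: 8.4
eef_pos: [0.6873, 0.1511, 0.0325]
tool_rot: [3.141, 0.0, 1.839]
wrist_force: [-0.1, 0.5, -1.4]
opening: 0.649
```

Call:
{"fn": "carry_out", "kwargs": {
  "targets": "0 0 0 0 0 -0.02 40; 0 0 0 0 0 -0.03 40; 0 0 0 0 0 -0.03 40"
}}

```text
time: 8.78
eef_pos: [0.6876, 0.1511, 0.0315]
tool_rot: [3.14, 0.001, 1.839]
wrist_force: [-4.1, -2.2, 10.4]
opening: 0.64
```

Contact with the bench. Releasing.

Call:
{"fn": "carry_out", "kwargs": {
  "targets": "0 0 0 0 0 0 70; 0 0 0 0 0 0 85; 0 0 0 0 0 0 85; 0 0 0 0 0 0.05 85; 0 0 0 0 0 0.4 85; 0 0 0 0 0 0.9 85; 0 0 0 0 0 1 85; 0 0 0 0 0 1 85"
}}

```text
time: 9.78
eef_pos: [0.688, 0.1512, 0.1526]
tool_rot: [3.138, 0.002, 1.839]
wrist_force: [0.7, -0.5, 0.6]
opening: 0.993
```

Call:
{"fn": "carry_out", "kwargs": {
  "targets": "0 0 0 0 0 0.5 85; 0 0 0 0 0 1 85; 0 0 0 0 0 1 85; 0 0 0 0 0 1 85"
}}

```text
time: 10.28
eef_pos: [0.6872, 0.1506, 0.2703]
tool_rot: [-3.142, 0.002, 1.839]
wrist_force: [0.3, -0.1, 0.3]
opening: 0.998
```

Run:
```python
from h import *
print(robot.sense()["eef_pos"],robot.sense()["wrist_force"],robot.sense()["opening"])
go(.617,-.016,.27)
s=cam("scene"); crop(s,160,110,290,210,6,"pics/s7.png")
w=cam("wrist"); cv2.imwrite("pics/w7.png",cv2.resize(w["img"][:,:,::-1],None,fx=1.5,fy=1.5)); 
np.savez("w7.npz",intrinsics=w["intrinsics"],position=w["position"],R=w["R"])
```

```text
[0.68722684 0.15058913 0.27029278] [ 0.28402492 -0.09657258  0.33594294] 0.997875953742398
units [ 0.0014  0.0004 -0.0016] [-0.585 -1.388 -0.002]
```

View pics/s7.png

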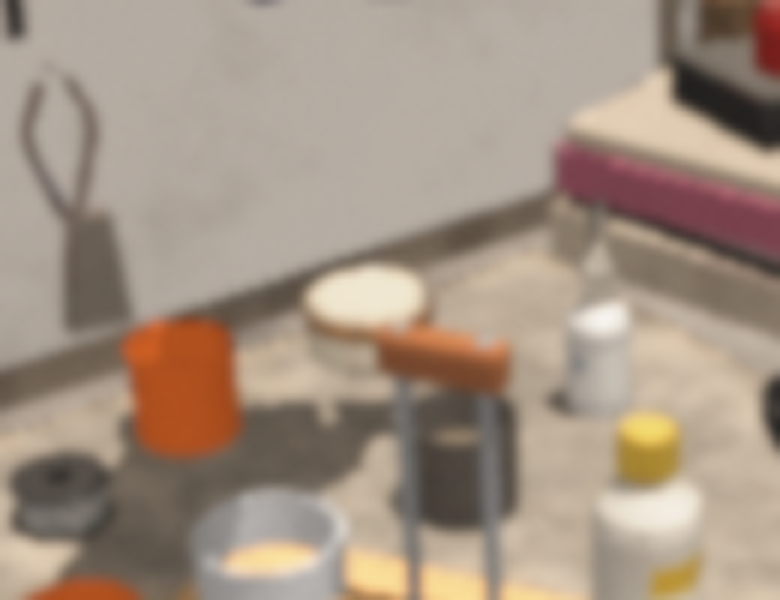

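View pics/w7.png

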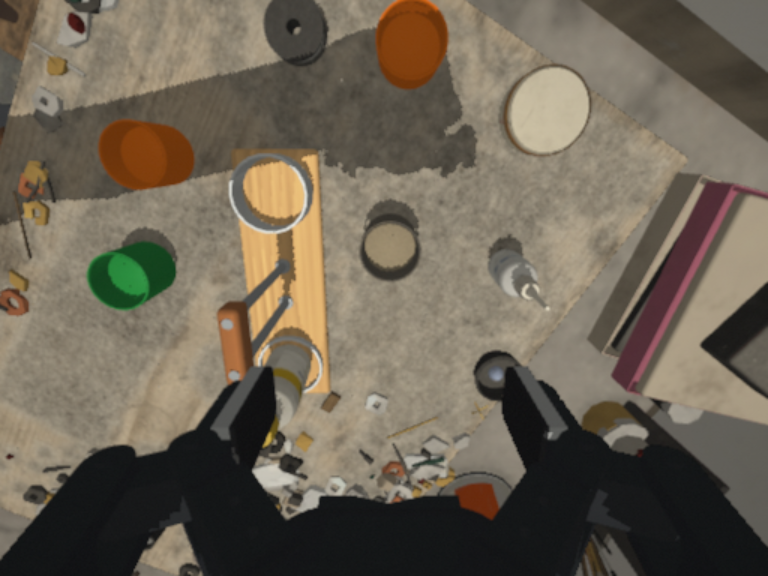

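Run:
```python
from h import *
z=np.load("w7.npz"); d={k:z[k] for k in z}
for n,p in dict(cup=(390,243,.054),collar=(271,194,.04),rim=(290,364,.018),spool=(297,25,.024)).items(): print(n,back(d,(p[0]+.5)/1.5-.5,(p[1]+.5)/1.5-.5,p[2]))
t=cam("top"); crop(t,170,125,285,215,6,"pics/t7.png")
```

```text
cup [0.68694206 0.15838433 0.054     ]
collar [0.57132666 0.17046192 0.04      ]
rim [ 0.61813449 -0.01023444  0.018     ]
spool [0.56427375 0.31038916 0.024     ]
```

View pics/t7.png

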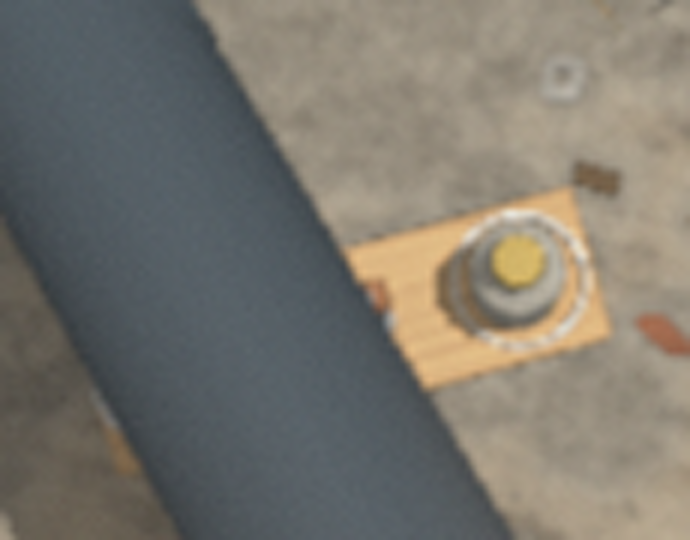

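Call:
{"fn": "carry_out", "kwargs": {
  "targets": "0 0 0 -0.1 -0.45 0 85; 0 0 0 -0.25 -0.75 0 85; 0 0 0 -0.25 -0.75 0 85"
}}

```text
time: 10.8
eef_pos: [0.6563, 0.0556, 0.2679]
tool_rot: [-3.137, 0.004, 1.832]
wrist_force: [-0.1, 0.2, -1.0]
opening: 0.993
```

Run:
```python
from h import *
go(.618,-.0145,.18)
```

```text
units [ 0.0033 -0.0025  0.0023] [-0.319 -0.584 -0.732]
```

Call:
{"fn": "carry_out", "kwargs": {
  "targets": "0.003 -0.003 0.002 -0.32 -0.58 0 85; 0.003 -0.003 0.002 -0.32 -0.58 -0.2 85; 0.003 -0.003 0.002 -0.32 -0.58 -0.65 85; 0.003 -0.003 0.002 -0.32 -0.58 -0.73 85; 0.003 -0.003 0.002 -0.32 -0.58 -0.73 85"
}}

```text
time: 11.42
eef_pos: [0.6181, -0.0127, 0.1802]
tool_rot: [3.141, -0.001, 1.837]
wrist_force: [0.1, 0.2, -0.2]
opening: 0.993
```

Run:
```python
from h import *
go(.618,-.0145,.12)
w=cam("wrist"); cv2.imwrite("pics/w8.png",cv2.resize(w["img"][:,:,::-1],None,fx=1.5,fy=1.5)); 
np.savez("w8.npz",intrinsics=w["intrinsics"],position=w["position"],R=w["R"])
s=cam("scene"); crop(s,210,120,310,220,6,"pics/s8.png")
```

```text
units [-0.0004  0.     -0.0008] [-0.001 -0.015 -0.501]
```

View pics/w8.png

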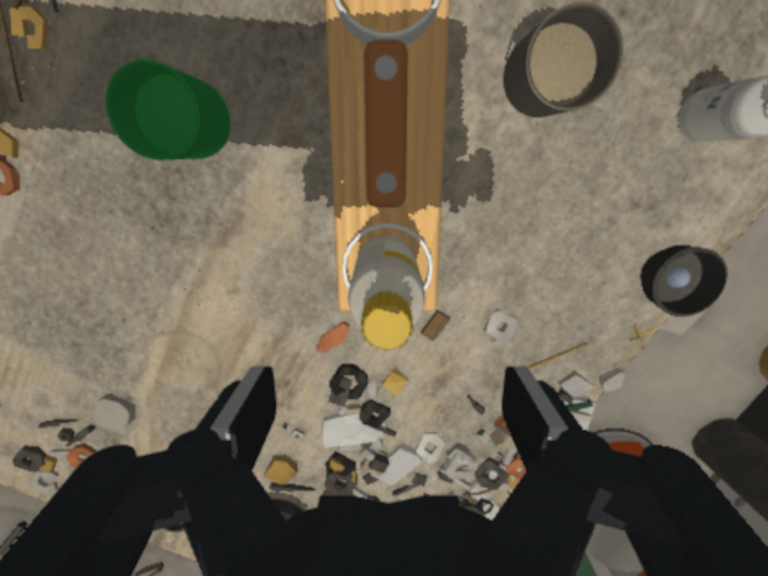

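View pics/s8.png

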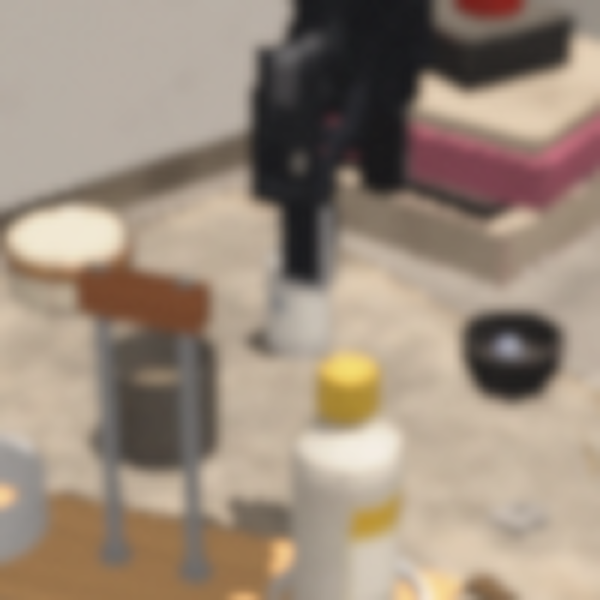

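Run:
```python
from h import *
z=np.load("w8.npz"); d={k:z[k] for k in z}
for n,p in dict(cap=(386,326,.135),bar=(386,123,.161),rim=(388,268,.018),capL=(362,326,.135),capR=(411,326,.135)).items(): print(n,back(d,(p[0]+.5)/1.5-.5,(p[1]+.5)/1.5-.5,p[2]))
```

```text
cap [ 0.61770746 -0.01162794  0.135     ]
bar [0.59323205 0.07939827 0.161     ]
rim [ 0.61892103 -0.01298679  0.018     ]
capL [ 0.60586197 -0.01486431  0.135     ]
capR [ 0.6300459  -0.00825688  0.135     ]
```

Call:
{"fn": "carry_out", "kwargs": {
  "targets": "0 0 0 0 -0.01 -0.3 85; 0 0 0 0 -0.01 -0.5 85; 0 0 0 0 -0.01 -0.58 85; 0 0 0 0 -0.01 -0.58 85; 0 0 0 0 -0.01 -0.58 60; 0 0 0 0 -0.01 -0.58 60"
}}

```text
time: 12.28
eef_pos: [0.62, -0.0138, 0.1136]
tool_rot: [3.136, 0.001, 1.837]
wrist_force: [-0.3, -0.7, 0.2]
opening: 0.703
```

Run:
```python
from h import *
go(.618,-.014,.111)
s=cam("scene"); crop(s,210,120,310,220,6,"pics/s9.png")
```

```text
units [-0.0001  0.0037 -0.0005] [-0.017 -0.001 -0.022]
```

View pics/s9.png

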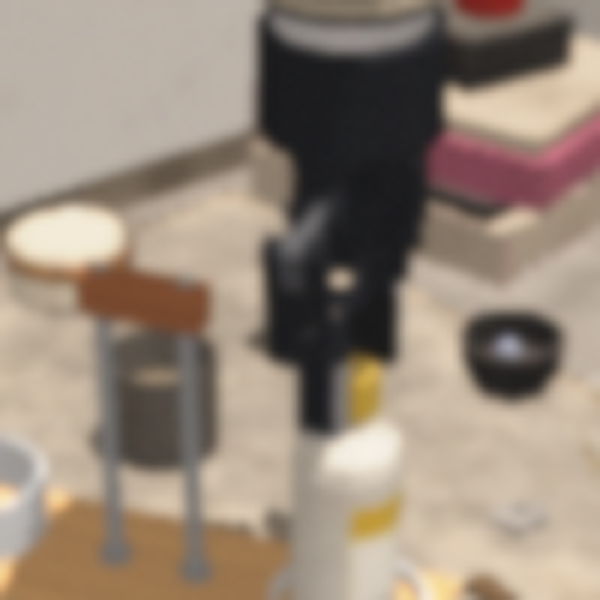

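Call:
{"fn": "carry_out", "kwargs": {
  "targets": "0 0.004 0 -0.02 0 -0.01 45; 0 0.004 0 -0.02 0 -0.01 36; 0 0.004 0 -0.02 0 -0.01 30; 0 0.004 0 -0.02 0 -0.01 24; 0 0.004 0 -0.02 0 -0.01 15; 0 0.004 0 -0.02 0 -0.01 10; 0 0.004 0 -0.02 0 -0.01 10",
  "force": 50
}}

```text
time: 13.2
eef_pos: [0.6176, -0.0138, 0.1124]
tool_rot: [-3.141, -0.0, 1.837]
wrist_force: [-0.7, 0.2, 2.5]
opening: 0.303
```

Run:
```python
from h import *
go(.618,-.014,.111)
s=cam("scene"); crop(s,210,120,310,220,6,"pics/s10.png")
```

```text
units [-0.0001 -0.0003 -0.0005] [ 0.003 -0.001 -0.012]
```

View pics/s10.png

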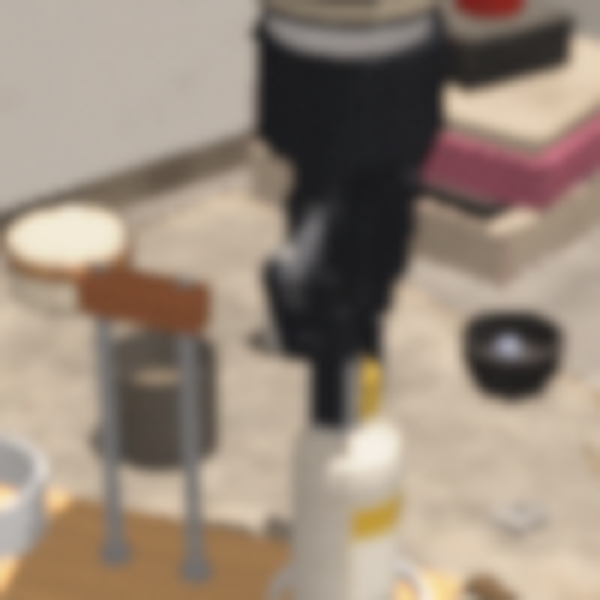

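Call:
{"fn": "carry_out", "kwargs": {
  "targets": "0 0 0 0 0 0.08 10; 0 0 0 0 0 0.25 10; 0 0 0 0 0 0.5 10; 0 0 0 0 0 0.8 10; 0 0 0 0 0 1 10; 0 0 0 0 0 1 10"
}}

```text
time: 14.0
eef_pos: [0.6189, -0.0134, 0.2355]
tool_rot: [3.137, 0.001, 1.837]
wrist_force: [0.5, -0.4, -1.9]
opening: 0.299
```

Call:
{"fn": "carry_out", "kwargs": {
  "targets": "0 0 0 0 0 0.2 10; 0 0 0 0 0 0.45 10; 0 0 0 0 0 0.55 10; 0 0 0 0 0 0.55 10; 0 0 0 0 0 0.55 10"
}}

```text
time: 14.62
eef_pos: [0.6181, -0.0136, 0.2998]
tool_rot: [3.139, 0.001, 1.837]
wrist_force: [-0.6, -0.1, -1.2]
opening: 0.306
```

Run:
```python
from h import *
print(robot.sense()["eef_pos"],robot.sense()["wrist_force"],robot.sense()["opening"])
go(.568,.168,.295)
s=cam("scene"); crop(s,170,70,310,220,4,"pics/s11.png")
```

```text
[ 0.6181119  -0.01361508  0.29981555] [-0.63739669 -0.07087069 -1.1948493 ] 0.30576125267131254
units [-0.      0.0014 -0.0005] [-0.418  1.513 -0.04 ]
```

View pics/s11.png

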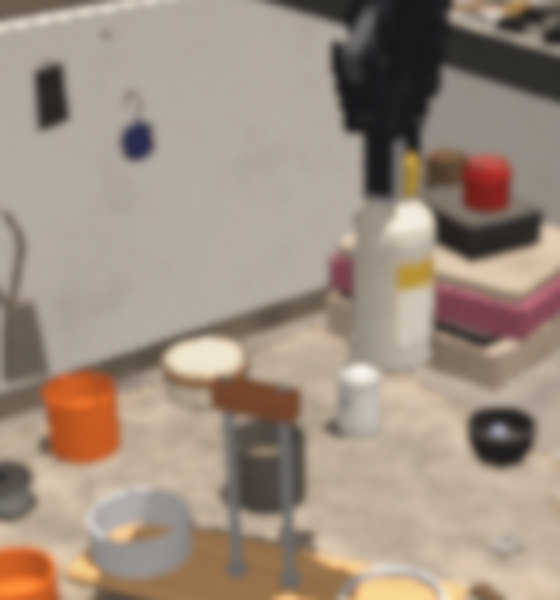

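Call:
{"fn": "carry_out", "kwargs": {
  "targets": "0 0 0 -0.05 0.15 0 10; 0 0 0 -0.12 0.4 0 10; 0 0 0 -0.2 0.65 0 10; 0 0 0 -0.24 0.85 0 10; 0 0 0 -0.24 0.85 0 10"
}}

```text
time: 15.3
eef_pos: [0.5878, 0.0924, 0.2998]
tool_rot: [3.14, -0.001, 1.843]
wrist_force: [0.0, 0.3, -1.6]
opening: 0.304
```

Call:
{"fn": "carry_out", "kwargs": {
  "targets": "0 0 0 -0.05 0.15 0 10; 0 0 0 -0.1 0.35 0 10; 0 0 0 -0.15 0.55 0 10; 0 0 0 -0.18 0.66 0 10; 0 0 0 -0.18 0.66 0 10; 0 0 0 -0.18 0.66 0 10"
}}

```text
time: 16.05
eef_pos: [0.5666, 0.1704, 0.2996]
tool_rot: [3.14, -0.0, 1.841]
wrist_force: [-0.2, -0.6, -2.0]
opening: 0.301
```

Run:
```python
from h import *
print(robot.sense()["eef_pos"],robot.sense()["wrist_force"],robot.sense()["opening"])
go(.568,.168,.18)
s=cam("scene"); crop(s,170,70,310,220,4,"pics/s12.png")
w=cam("wrist"); cv2.imwrite("pics/w12.png",cv2.resize(w["img"][:,:,::-1],None,fx=1.5,fy=1.5));
```

```text
[0.56659059 0.17039877 0.29955916] [-0.20635881 -0.56943995 -2.03004186] 0.30088374228397585
units [-0.0003  0.0009 -0.0035] [ 0.012 -0.02  -0.996]
```

View pics/s12.png

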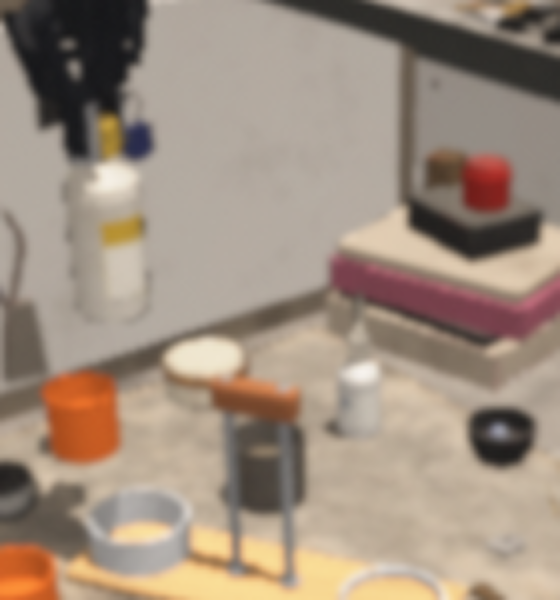

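View pics/w12.png

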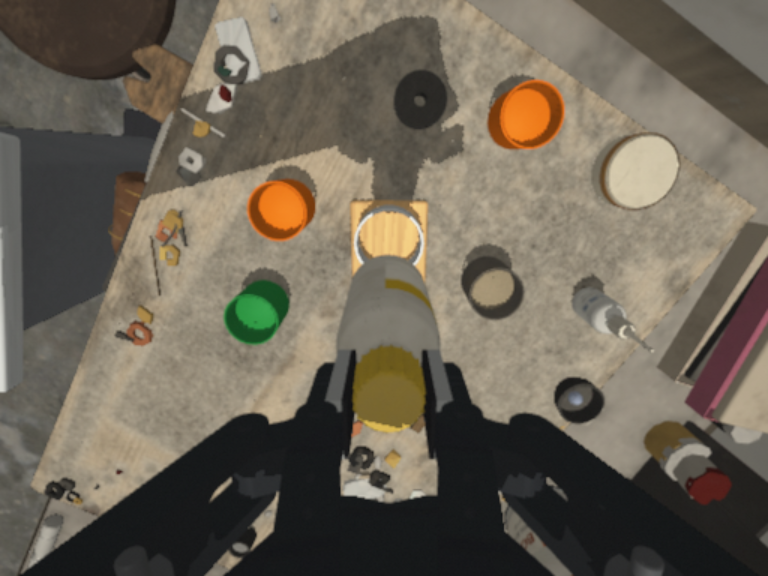

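Call:
{"fn": "carry_out", "kwargs": {
  "targets": "0 0 -0.003 0.012 -0.02 -0.2 10; 0 0 -0.003 0.012 -0.02 -0.5 10; 0 0 -0.003 0.012 -0.02 -0.8 10; 0 0 -0.003 0.012 -0.02 -1 10; 0 0 -0.003 0.012 -0.02 -1 10; 0 0 -0.003 0.012 -0.02 -1 10"
}}

```text
time: 16.9
eef_pos: [0.569, 0.1679, 0.1807]
tool_rot: [3.138, -0.001, 1.836]
wrist_force: [1.0, 0.2, -2.0]
opening: 0.304
```

Run:
```python
from h import *
print(robot.sense()["eef_pos"],robot.sense()["wrist_force"],robot.sense()["opening"])
go(.568,.168,.157)
s=cam("scene"); crop(s,170,110,280,220,5,"pics/s13.png")
w=cam("wrist"); cv2.imwrite("pics/w13.png",cv2.resize(w["img"][:,:,::-1],None,fx=1.5,fy=1.5));
```

```text
[0.56897552 0.16790538 0.18072996] [ 0.99616768  0.16765485 -1.98442766] 0.30373125416598395
units [-0.0009  0.002   0.0003] [-0.008  0.001 -0.198]
```

View pics/s13.png

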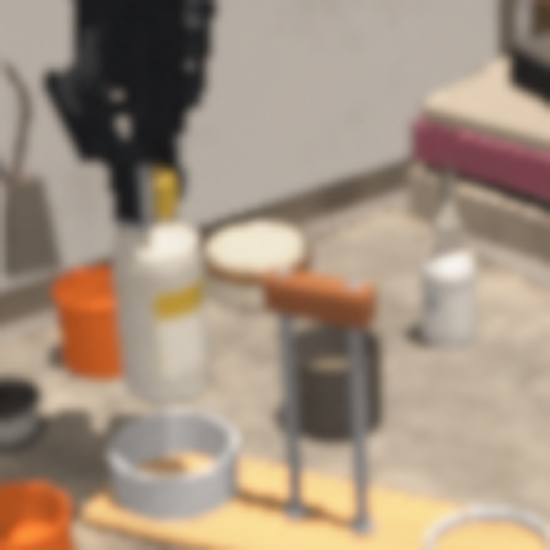

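View pics/w13.png

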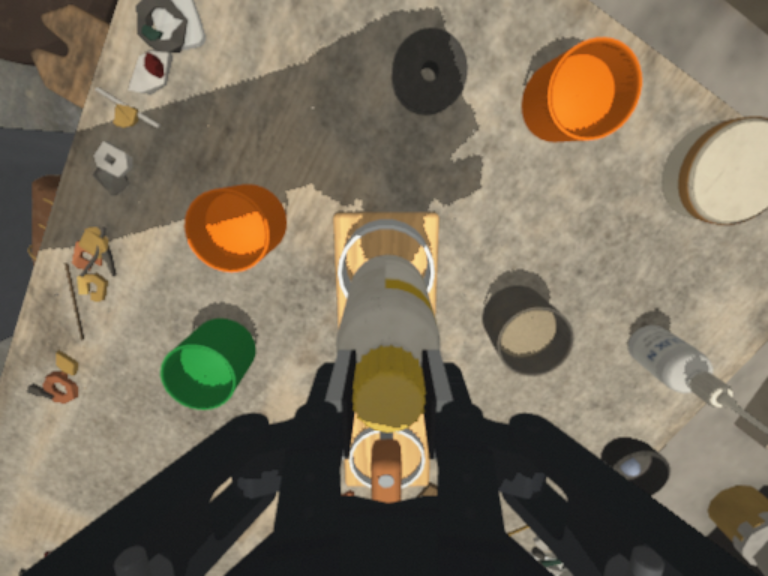

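Run:
```python
from h import *
d=cam("scene")
g=lambda P:(proj(d,P)-[170,110]+.5)*5-.5
im=cv2.imread("pics/s13.png");a=np.radians(15.2);ux=np.array([np.cos(a),np.sin(a),0]);uy=np.array([-ux[1],ux[0],0])
def circ(c,r,col):
    cv2.polylines(im,[np.int32([g(np.array(c)+r*(np.cos(q)*ux+np.sin(q)*uy)) for q in np.linspace(0,6.3,60)])],True,col,1)
circ([.569,.168,.0783],.024,(0,0,255)); circ([.569,.168,.2033],.014,(0,0,255)); circ([.569,.168,.1533],.024,(0,255,255)); circ([.568,.168,.04],.036,(0,0,255))
cv2.imwrite("pics/s13o.png",im[150:540,50:300].repeat(2,0).repeat(2,1)[:600])
```

```text
(no output)
```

View pics/s13o.png

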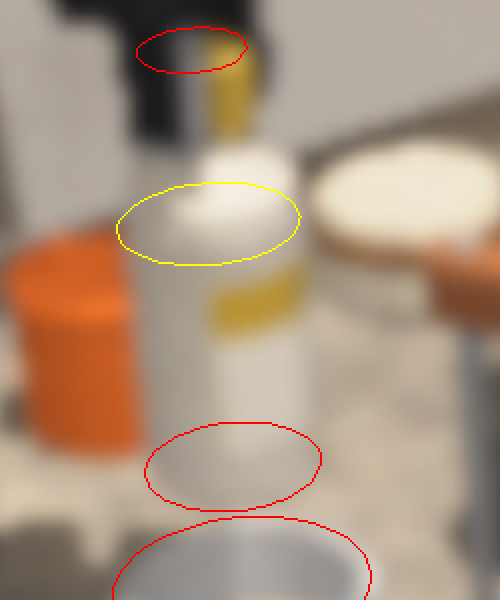

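Call:
{"fn": "carry_out", "kwargs": {
  "targets": "-0.001 0.002 0 -0.01 0 -0.1 10; -0.001 0.002 0 -0.01 0 -0.25 10; -0.001 0.002 0 -0.01 0 -0.38 10; -0.001 0.002 0 -0.01 0 -0.47 10; -0.001 0.002 0 -0.01 0 -0.51 10; -0.001 0.002 0 -0.01 0 -0.51 10"
}}

```text
time: 17.8
eef_pos: [0.5676, 0.1682, 0.1195]
tool_rot: [3.141, 0.0, 1.836]
wrist_force: [-0.8, -0.2, -1.6]
opening: 0.305
```

Run:
```python
from h import *
print(robot.sense()["eef_pos"],robot.sense()["wrist_force"],robot.sense()["opening"])
go(.568,.168,.1125)
s=cam("scene"); crop(s,170,110,280,220,5,"pics/s14.png")
```

```text
[0.56764627 0.16819756 0.11950818] [-0.76747239 -0.21633628 -1.63933971] 0.30474441910753874
units [0.0001 0.0002 0.    ] [ 0.003 -0.002 -0.058]
```

View pics/s14.png

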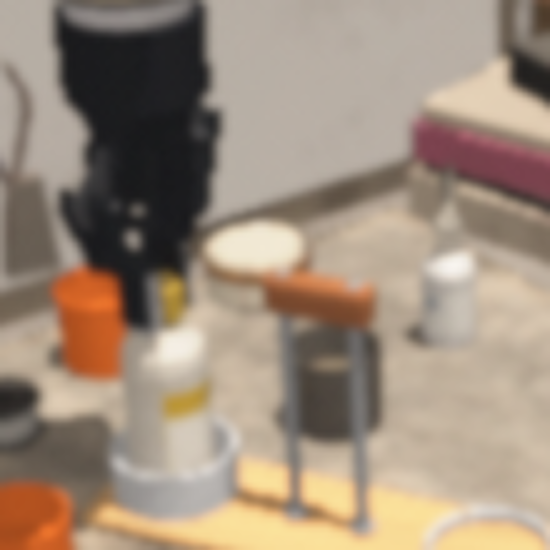

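In the collar, not touching. Lowering onto the floor.

Call:
{"fn": "carry_out", "kwargs": {
  "targets": "0 0 0 0 0 -0.02 10; 0 0 0 0 0 -0.04 10; 0 0 0 0 0 -0.055 10; 0 0 0 0 0 -0.055 10"
}}

```text
time: 18.35
eef_pos: [0.5678, 0.1683, 0.1132]
tool_rot: [3.141, 0.0, 1.836]
wrist_force: [0.7, 0.4, -0.9]
opening: 0.301
```

Call:
{"fn": "carry_out", "kwargs": {
  "targets": "0 0 0 0 0 -0.012 10; 0 0 0 0 0 -0.016 10; 0 0 0 0 0 -0.016 10"
}}

```text
time: 18.73
eef_pos: [0.5682, 0.1686, 0.1124]
tool_rot: [3.14, 0.001, 1.836]
wrist_force: [-0.9, -0.8, 5.1]
opening: 0.308
```

Call:
{"fn": "carry_out", "kwargs": {
  "targets": "0 0 0 0 0 0 40; 0 0 0 0 0 0 60; 0 0 0 0 0 0 60; 0 0 0 0 0 0.15 60; 0 0 0 0 0 0.5 60; 0 0 0 0 0 0.9 70; 0 0 0 0 0 1 85; 0 0 0 0 0 1 85"
}}

```text
time: 19.73
eef_pos: [0.5686, 0.1687, 0.2337]
tool_rot: [3.137, 0.001, 1.836]
wrist_force: [-0.4, 0.2, -0.3]
opening: 0.993
```

Run:
```python
from h import *
print(robot.sense()["eef_pos"],robot.sense()["wrist_force"],robot.sense()["opening"])
go(.687,.151,.232)
s=cam("scene"); crop(s,170,110,300,240,4,"pics/s15.png")
w=cam("wrist"); cv2.imwrite("pics/w15.png",cv2.resize(w["img"][:,:,::-1],None,fx=1.5,fy=1.5)); 
np.savez("w15.npz",intrinsics=w["intrinsics"],position=w["position"],R=w["R"])
```

```text
[0.56857682 0.16867708 0.23365146] [-0.36182868  0.20068065 -0.33737054] 0.9930454048329331
units [-0.0001  0.0027  0.0001] [ 0.987 -0.147 -0.014]
```

View pics/s15.png

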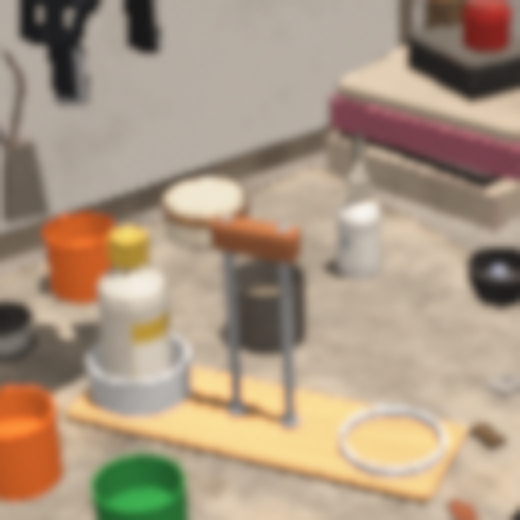

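View pics/w15.png

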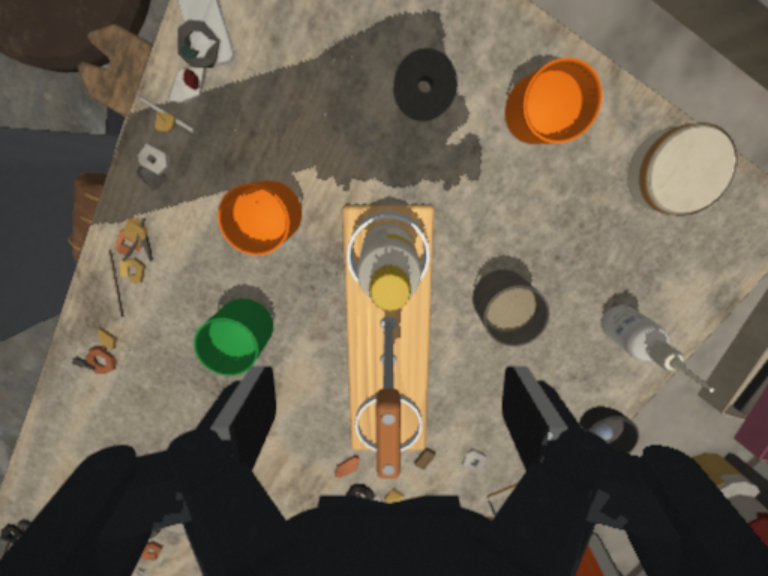

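Call:
{"fn": "carry_out", "kwargs": {
  "targets": "0 0.003 0 0.45 -0.07 0 85; 0 0.003 0 0.9 -0.14 0 85; 0 0.003 0 0.99 -0.147 0 85; 0 0.003 0 0.99 -0.147 -0.3 85; 0 0.003 0 0.99 -0.147 -0.8 85; 0 0.003 0 0.99 -0.147 -0.8 85"
}}

```text
time: 20.58
eef_pos: [0.6817, 0.1488, 0.129]
tool_rot: [-3.124, -0.0, 1.837]
wrist_force: [0.3, -0.5, 0.3]
opening: 0.996
```

Run:
```python
from h import *
go(.6876,.152,.022)
w=cam("wrist"); cv2.imwrite("pics/w16.png",cv2.resize(w["img"][:,:,::-1],None,fx=1.5,fy=1.5)); 
np.savez("w16.npz",intrinsics=w["intrinsics"],position=w["position"],R=w["R"])
```

```text
units [ 0.0029 -0.0111 -0.0007] [ 0.049  0.026 -0.892]
```

View pics/w16.png

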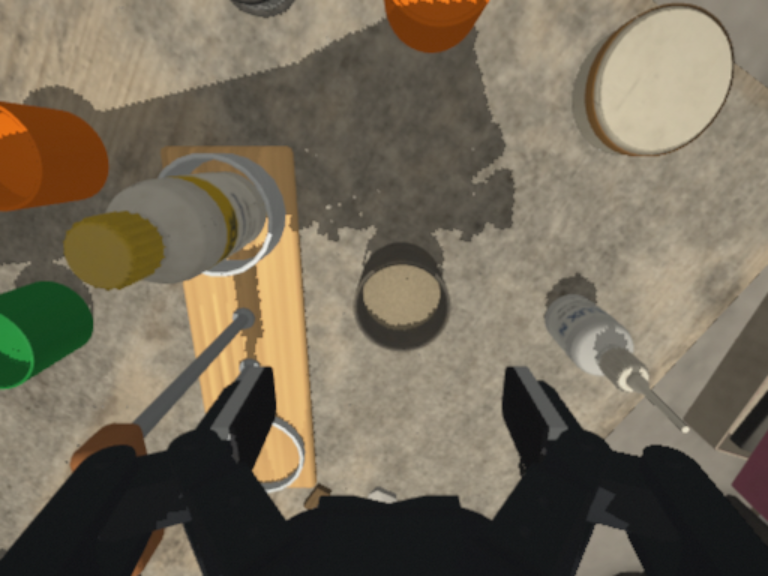

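Call:
{"fn": "carry_out", "kwargs": {
  "targets": "0.003 -0.011 0 0.05 0.03 -0.2 85; 0.003 -0.011 0 0.05 0.03 -0.5 85; 0.003 -0.011 0 0.05 0.03 -0.5 85; 0.003 -0.011 0 0.05 0.03 -0.5 85"
}}

```text
time: 21.12
eef_pos: [0.6918, 0.1546, 0.076]
tool_rot: [3.13, -0.001, 1.837]
wrist_force: [0.1, 0.0, -0.4]
opening: 0.997
```

Run:
```python
from h import *
go(.6876,.152,.022)
w=cam("wrist"); cv2.imwrite("pics/w17.png",cv2.resize(w["img"][:,:,::-1],None,fx=1.5,fy=1.5));
```

```text
units [-0.0026  0.0068 -0.0005] [-0.035 -0.022 -0.45 ]
```

View pics/w17.png

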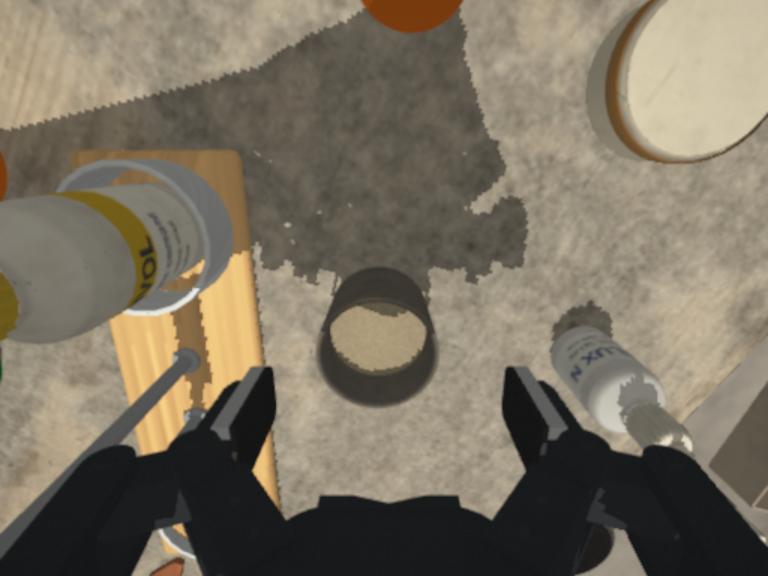

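Call:
{"fn": "carry_out", "kwargs": {
  "targets": "-0.003 0.007 0 -0.035 -0.022 -0.15 85; -0.003 0.007 0 -0.035 -0.022 -0.35 85; -0.003 0.007 0 -0.035 -0.022 -0.44 85; -0.003 0.007 0 -0.035 -0.022 -0.44 85; -0.003 0.007 0 -0.035 -0.022 -0.44 85"
}}

```text
time: 21.8
eef_pos: [0.688, 0.1523, 0.0236]
tool_rot: [3.141, 0.0, 1.837]
wrist_force: [-0.5, 0.1, 0.1]
opening: 0.997
```

Call:
{"fn": "carry_out", "kwargs": {
  "targets": "0 0 0 0 0 0 60; 0 0 0 0 0 0 50; 0 0 0 0 0 0 40; 0 0 0 0 0 0 40; 0 0 0 0 0 0 40; 0 0 0 0 0 0 40",
  "force": 40
}}

```text
time: 22.55
eef_pos: [0.6886, 0.1526, 0.0246]
tool_rot: [3.139, 0.0, 1.837]
wrist_force: [-0.7, -0.0, 6.1]
opening: 0.65
```

Run:
```python
from h import *
print(robot.sense()["eef_pos"],robot.sense()["wrist_force"],robot.sense()["opening"])
go(.6876,.152,.022)
s=cam("scene"); crop(s,170,110,300,240,4,"pics/s18.png")
w=cam("wrist"); cv2.imwrite("pics/w18.png",cv2.resize(w["img"][:,:,::-1],None,fx=1.5,fy=1.5)); 
np.savez("w18.npz",intrinsics=w["intrinsics"],position=w["position"],R=w["R"])
```

```text
[0.68864954 0.15264081 0.02459021] [-0.74733874 -0.03181178  6.11001612] 0.6498093641357463
units [-0.0003  0.0014 -0.0005] [-0.009 -0.005 -0.022]
```

View pics/s18.png

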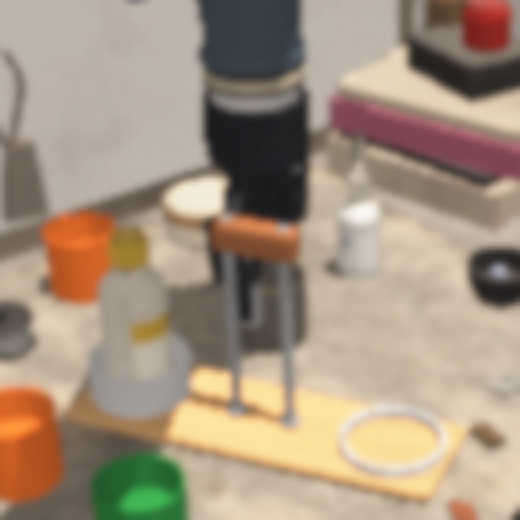

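View pics/w18.png

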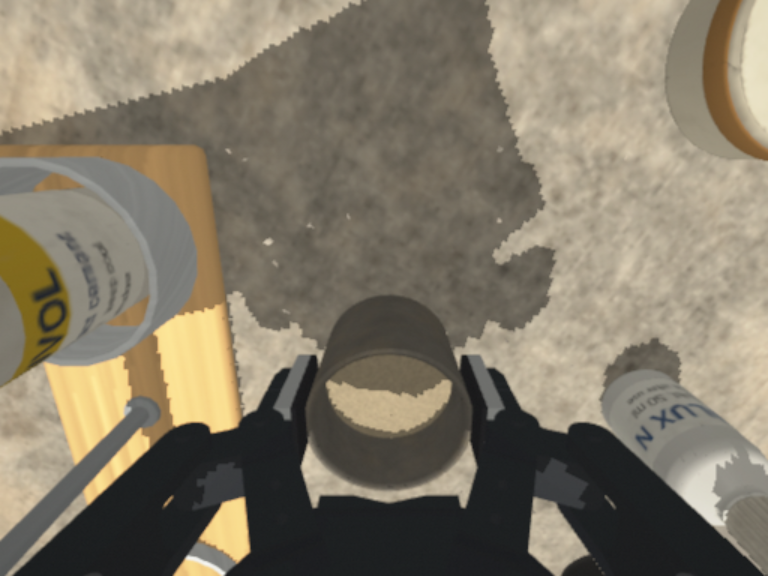

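Call:
{"fn": "carry_out", "kwargs": {
  "targets": "0 0 0 0 0 0.1 40; 0 0 0 0 0 0.4 40; 0 0 0 0 0 0.7 40; 0 0 0 0 0 0.7 40; 0 0 0 0.1 -0.4 0.7 40; 0 0 0 0.2 -0.8 0.7 40; 0 0 0 0.2 -0.8 0.7 40"
}}

```text
time: 23.52
eef_pos: [0.7131, 0.0482, 0.106]
tool_rot: [-3.14, 0.005, 1.827]
wrist_force: [0.5, -0.3, -2.2]
opening: 0.651
```

Run:
```python
from h import *
print(robot.sense()["eef_pos"],robot.sense()["wrist_force"],robot.sense()["opening"])
go(.73,-.015,.11)
```

```text
[0.71306915 0.0481696  0.10604293] [ 0.51271709 -0.25776487 -2.23208506] 0.6514072652535716
units [ 0.0032 -0.0003  0.0055] [ 0.141 -0.526  0.033]
```

Call:
{"fn": "carry_out", "kwargs": {
  "targets": "0.003 0 0.005 0.1 -0.35 0.03 40; 0.003 0 0.005 0 -0.53 0.03 40; 0.003 0 0.005 -0.4 -0.53 0.03 40; 0.003 0 0.005 -0.77 -0.53 0.03 40; 0.003 0 0.005 -0.8 -0.53 0.03 40; 0.003 0 0.005 -0.8 -0.53 0.03 40"
}}

```text
time: 24.28
eef_pos: [0.6171, -0.0152, 0.1094]
tool_rot: [-3.141, 0.0, 1.836]
wrist_force: [0.4, -0.6, -1.8]
opening: 0.646
```

Run:
```python
from h import *
P=robot.sense()["eef_pos"];print(P,robot.sense()["wrist_force"],robot.sense()["opening"])
go(.6175,-.015,.07)
d=cam("scene"); crop(d,190,120,310,240,5,"pics/s19.png")
w=cam("wrist"); cv2.imwrite("pics/w19.png",cv2.resize(w["img"][:,:,::-1],None,fx=1.5,fy=1.5));
```

```text
[ 0.61710916 -0.01516768  0.10936059] [ 0.43804682 -0.57538486 -1.75731342] 0.6460778543894128
units [ 0.0001 -0.0003  0.0003] [ 0.003  0.001 -0.328]
```

View pics/s19.png

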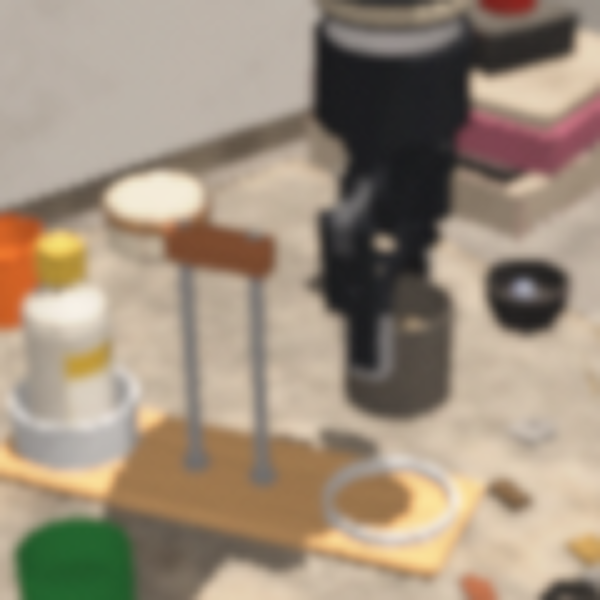

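View pics/w19.png

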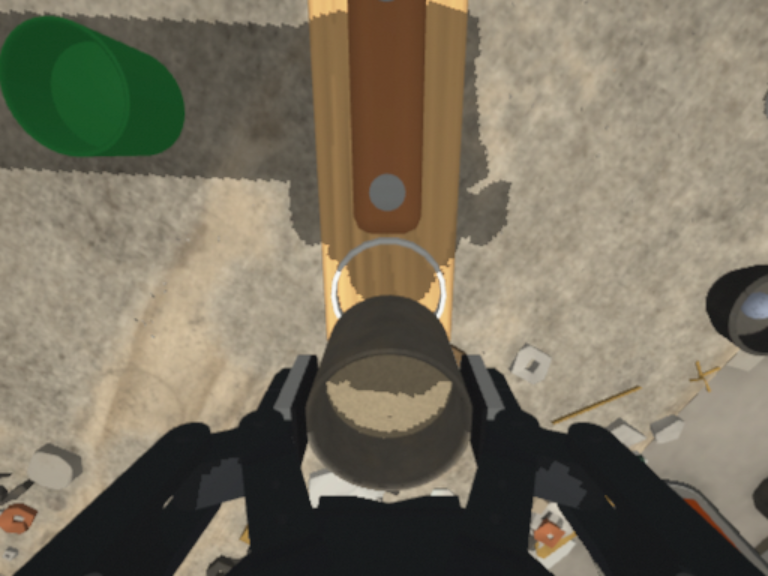

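Call:
{"fn": "carry_out", "kwargs": {
  "targets": "0 0 0 0 0 -0.15 40; 0 0 0 0 0 -0.3 40; 0 0 0 0 0 -0.43 40; 0 0 0 0 0 -0.48 40; 0 0 0 0 0 -0.48 40"
}}

```text
time: 25.0
eef_pos: [0.6179, -0.015, 0.0513]
tool_rot: [-3.141, -0.001, 1.835]
wrist_force: [-0.7, 0.5, -0.9]
opening: 0.648
```

Run:
```python
from h import *
P=robot.sense()["eef_pos"];print(P,robot.sense()["wrist_force"],robot.sense()["opening"])
go(.6175,-.015,.0346)
d=cam("scene"); crop(d,220,160,310,240,8,"pics/s20.png")
im=cv2.imread("pics/s20.png");g=lambda P:(proj(d,P)-[220,160]+.5)*8-.5
def circ(c,r,col):
    cv2.polylines(im,[np.int32([g(np.array(c)+r*np.array([np.cos(q),np.sin(q),0])) for q in np.linspace(0,6.3,60)])],True,col,1)
circ([P[0],P[1],P[2]-.0246],.028,(0,0,255)); circ([P[0],P[1],P[2]+.0294],.028,(0,0,255)); circ([.618,-.017,.018],.036,(0,255,255))
cv2.imwrite("pics/s20o.png",im)
w=cam("wrist"); cv2.imwrite("pics/w20.png",cv2.resize(w["img"][:,:,::-1],None,fx=1.5,fy=1.5));
```

```text
[ 0.61791406 -0.01502447  0.05126955] [-0.6693991   0.46317387 -0.8996944 ] 0.6479045026185992
units [-0.0003 -0.0004  0.0005] [-0.003  0.    -0.139]
```

View pics/s20.png

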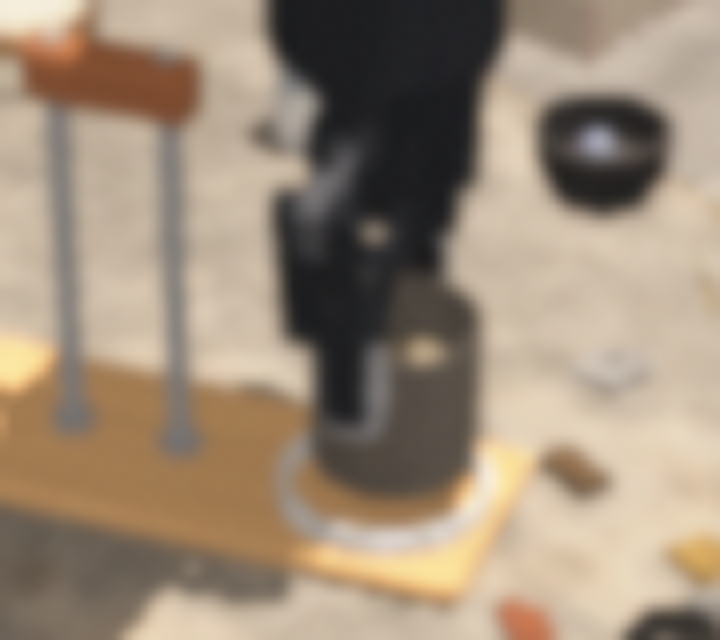

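View pics/s20o.png

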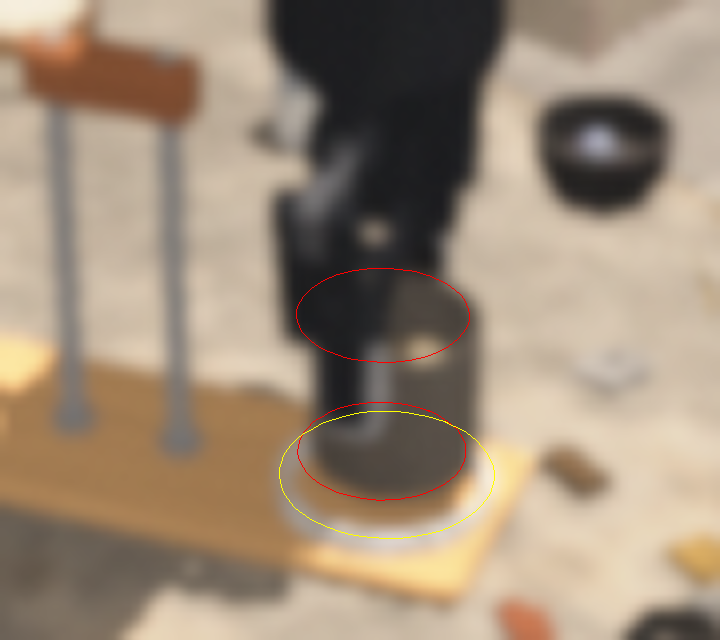

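View pics/w20.png

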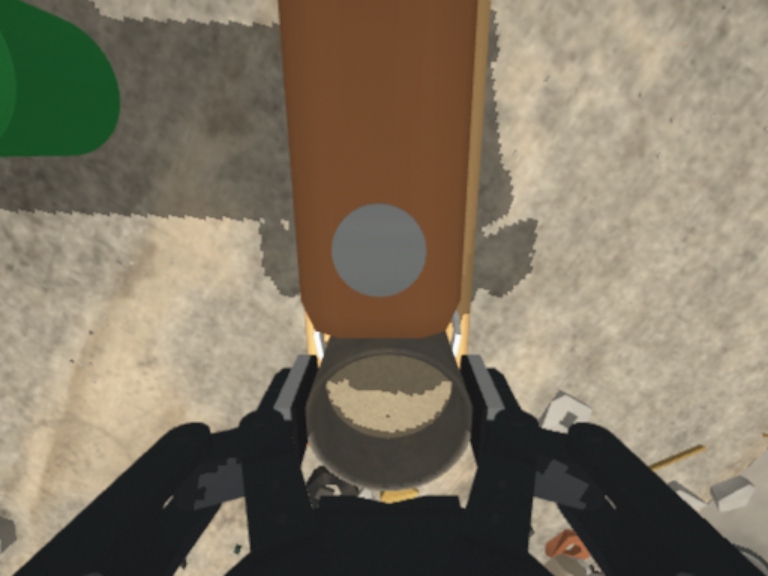

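Call:
{"fn": "carry_out", "kwargs": {
  "targets": "0 0 0 -0.008 0.018 0 40; 0 0 0 -0.008 0.018 -0.03 40; 0 0 0 -0.008 0.018 -0.06 40; 0 0 0 -0.008 0.018 -0.09 40; 0 0 0 -0.008 0.018 -0.1 40; 0 0 0 -0.008 0.018 -0.1 40"
}}

```text
time: 25.85
eef_pos: [0.6176, -0.0128, 0.0402]
tool_rot: [3.14, -0.0, 1.835]
wrist_force: [0.4, -0.4, -0.2]
opening: 0.645
```

Run:
```python
from h import *
P=robot.sense()["eef_pos"];print(P,robot.sense()["wrist_force"],robot.sense()["opening"])
d=cam("scene"); crop(d,220,160,310,240,8,"pics/s21.png")
```

```text
[ 0.61757983 -0.01283165  0.04020268] [ 0.36667312 -0.37095192 -0.24095767] 0.6451440666797543
```

View pics/s21.png

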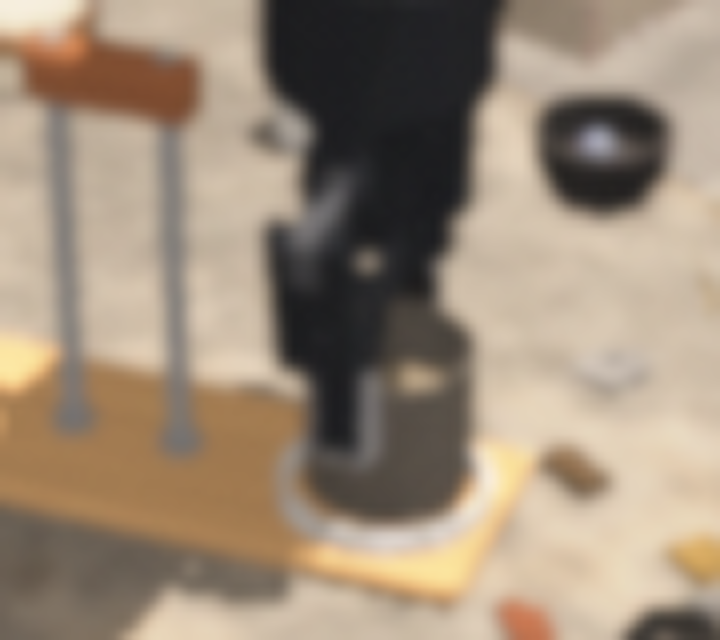

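Call:
{"fn": "carry_out", "kwargs": {
  "targets": "0 0 0 0 0 -0.02 40; 0 0 0 0 0 -0.035 40; 0 0 0 0 0 -0.045 40; 0 0 0 0 0 -0.045 40"
}}

```text
time: 26.4
eef_pos: [0.6176, -0.0128, 0.0348]
tool_rot: [3.14, -0.0, 1.835]
wrist_force: [0.6, -0.1, -1.0]
opening: 0.647
```

Call:
{"fn": "carry_out", "kwargs": {
  "targets": "0 0 0 0 0 -0.012 40; 0 0 0 0 0 -0.015 40; 0 0 0 0 0 -0.015 40"
}}

```text
time: 26.78
eef_pos: [0.6178, -0.0128, 0.0346]
tool_rot: [3.14, 0.001, 1.835]
wrist_force: [-4.1, -0.2, 8.4]
opening: 0.646
```

Floor contact at the expected height, so I'll release and rise.

Call:
{"fn": "carry_out", "kwargs": {
  "targets": "0 0 0 0 0 0 70; 0 0 0 0 0 0.01 85; 0 0 0 0 0 0.02 85; 0 0 0 0 0 0.1 85; 0 0 0 0 0 0.5 85; 0 0 0 0 0 0.95 85; 0 0 0 0 0 1 85; 0 0 0 0 0 1 85"
}}

```text
time: 27.78
eef_pos: [0.6178, -0.013, 0.1551]
tool_rot: [3.14, 0.002, 1.835]
wrist_force: [0.7, -0.9, 0.3]
opening: 0.995
```

Call:
{"fn": "carry_out", "kwargs": {
  "targets": "0 0 0 0 0 0.5 85; 0 0 0 0 0 0.9 85; 0 0 0 0 0 0.9 85; 0 0 0 0 0 0.9 85"
}}

```text
time: 28.28
eef_pos: [0.6168, -0.0134, 0.2611]
tool_rot: [-3.14, 0.001, 1.835]
wrist_force: [-0.2, 0.3, -0.3]
opening: 0.999
```

Run:
```python
from h import *
print(robot.sense()["eef_pos"],robot.sense()["wrist_force"],robot.sense()["opening"])
d=cam("scene"); crop(d,170,130,310,240,5,"pics/s22.png")
w=cam("wrist"); cv2.imwrite("pics/w22.png",cv2.resize(w["img"][:,:,::-1],None,fx=1.5,fy=1.5)); 
np.savez("w22.npz",intrinsics=w["intrinsics"],position=w["position"],R=w["R"])
t=cam("top"); crop(t,170,145,285,215,6,"pics/t22.png")
```

```text
[ 0.61679587 -0.01339598  0.26111323] [-0.2065475   0.28006506 -0.26356953] 0.9986593440652124
```

View pics/s22.png

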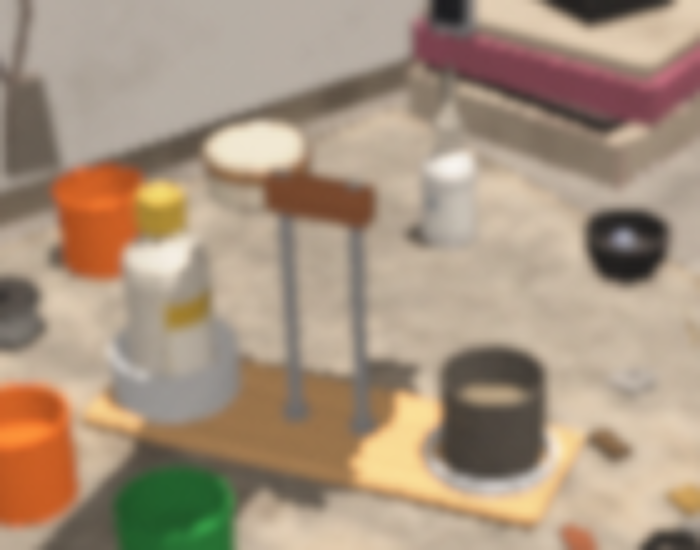

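View pics/w22.png

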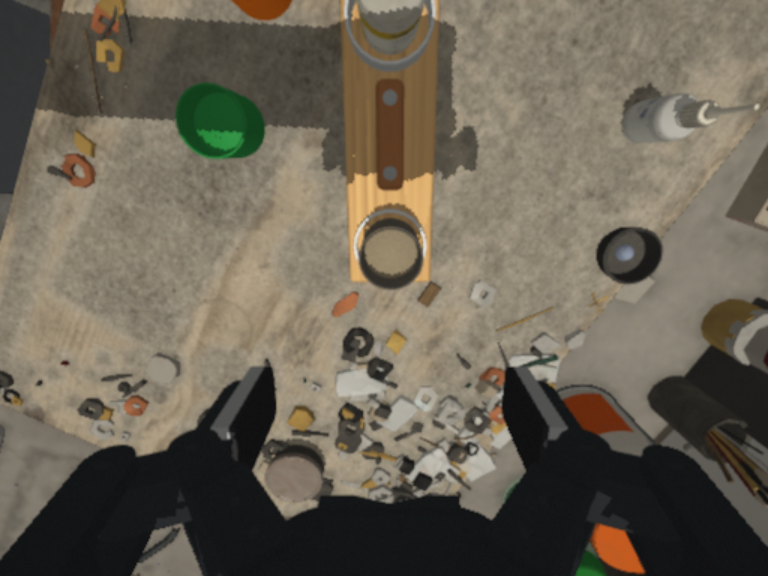

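View pics/t22.png

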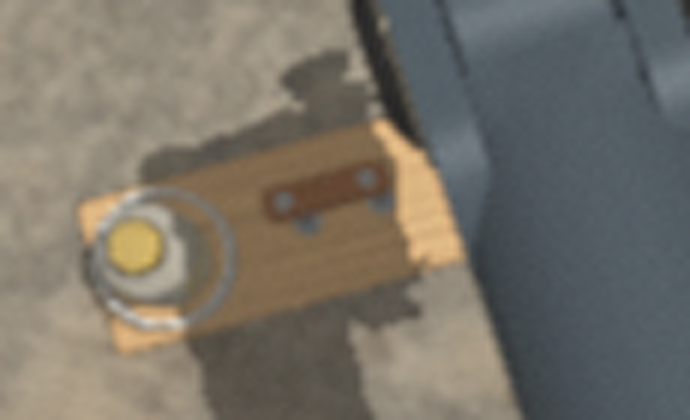

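Call:
{"fn": "carry_out", "kwargs": {
  "targets": "0 0 0 -0.1 0.4 0 85; 0 0 0 -0.21 0.77 0 85; 0 0 0 -0.21 0.77 -0.3 85; 0 0 0 -0.21 0.77 -0.5 85; 0 0 0 -0.21 0.77 -0.5 85; 0 0 0 -0.21 0.77 -0.5 85"
}}

```text
time: 29.18
eef_pos: [0.592, 0.0792, 0.2012]
tool_rot: [-3.14, 0.0, 1.835]
wrist_force: [0.3, -0.5, 0.6]
opening: 0.997
```

Run:
```python
from h import *
print(robot.sense()["eef_pos"])
go(.5915,.0793,.131)
d=cam("scene"); crop(d,170,110,310,220,5,"pics/s23.png")
w=cam("wrist"); cv2.imwrite("pics/w23.png",cv2.resize(w["img"][:,:,::-1],None,fx=1.5,fy=1.5));
```

```text
[0.59195868 0.07922453 0.201207  ]
units [ 0.0003 -0.0008  0.0007] [-0.004  0.001 -0.585]
```

View pics/s23.png

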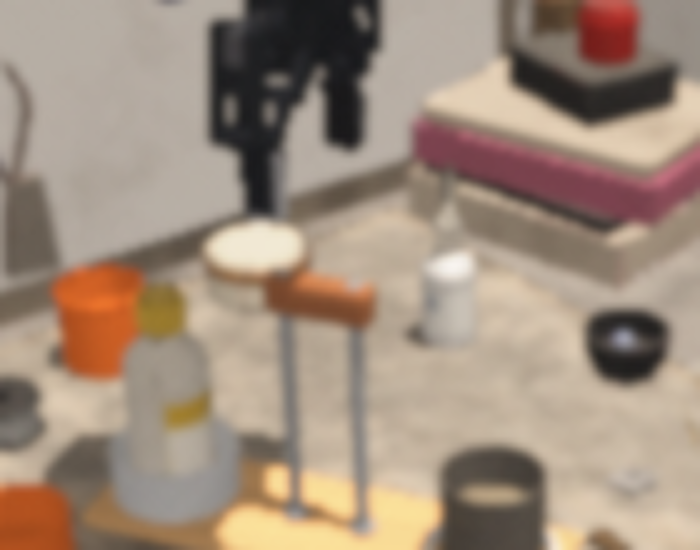

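View pics/w23.png

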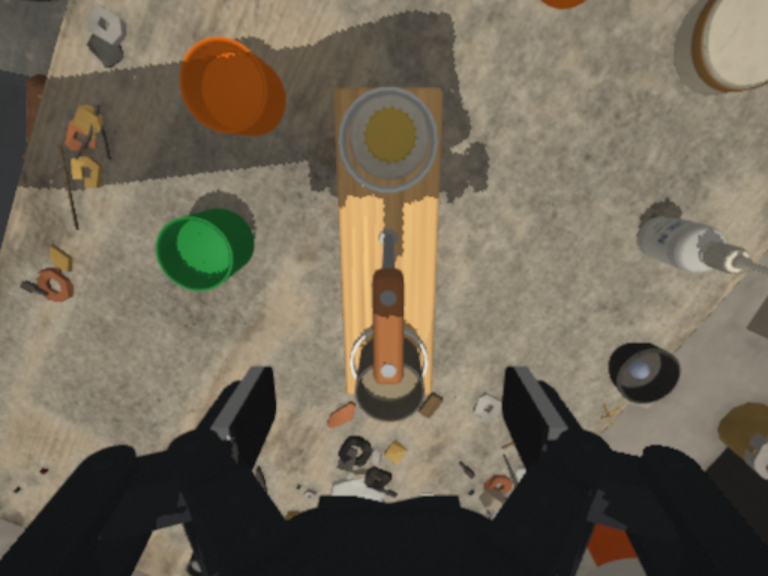

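Call:
{"fn": "carry_out", "kwargs": {
  "targets": "0 0 0 -0.004 0 -0.25 85; 0 0 0 -0.004 0 -0.5 85; 0 0 0 -0.004 0 -0.58 85; 0 0 0 -0.004 0 -0.58 60; 0 0 0 -0.004 0 -0.58 45; 0 0 0 -0.004 0 -0.58 40"
}}

```text
time: 30.02
eef_pos: [0.5925, 0.0795, 0.1335]
tool_rot: [3.139, 0.001, 1.835]
wrist_force: [1.0, 0.0, -0.4]
opening: 0.467
```

Run:
```python
from h import *
print(robot.sense()["eef_pos"],robot.sense()["opening"])
go(.5915,.0793,.131)
d=cam("scene"); crop(d,170,110,310,220,5,"pics/s24.png")
w=cam("wrist"); cv2.imwrite("pics/w24.png",cv2.resize(w["img"][:,:,::-1],None,fx=1.5,fy=1.5));
```

```text
[0.59250758 0.07950982 0.13348556] 0.46670854453635174
units [0.0001 0.0015 0.0009] [-0.008 -0.002 -0.021]
```

View pics/s24.png

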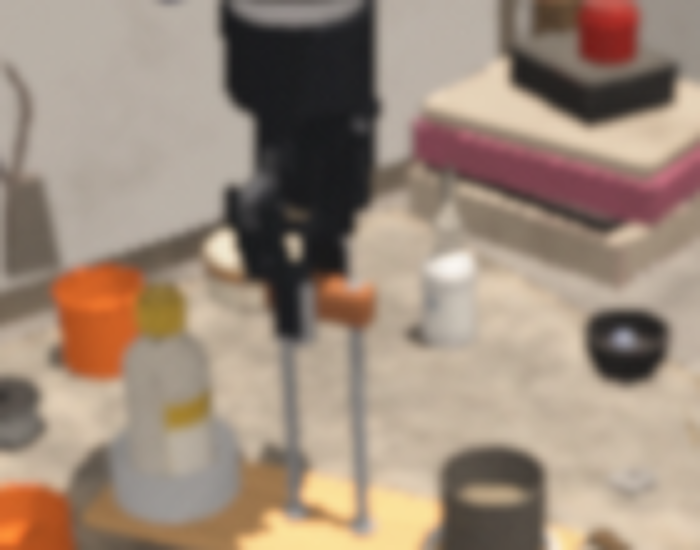

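View pics/w24.png

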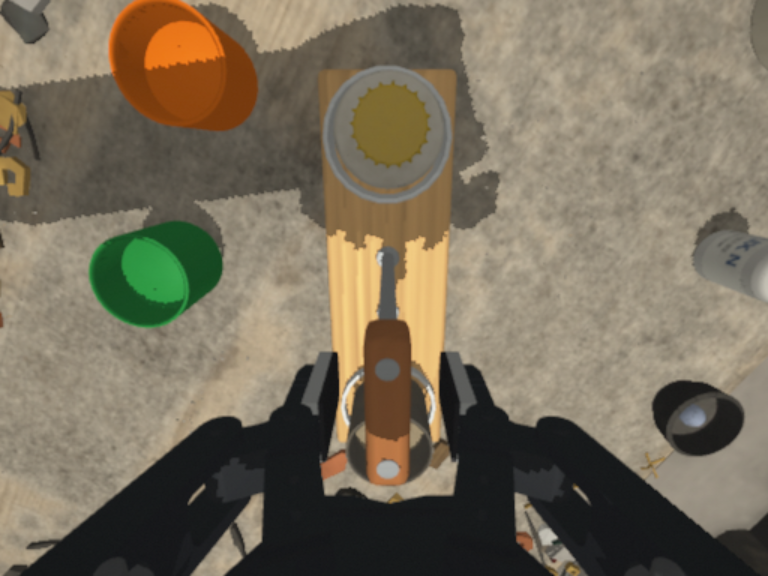

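Call:
{"fn": "carry_out", "kwargs": {
  "targets": "0 0.001 0 -0.006 0 -0.015 30; 0 0.001 0 -0.006 0 -0.015 20; 0 0.001 0 -0.006 0 -0.015 12; 0 0.001 0 -0.006 0 -0.015 5; 0 0.001 0 -0.006 0 -0.015 0; 0 0.001 0 -0.006 0 -0.015 0; 0 0.001 0 -0.006 0 -0.015 0; 0 0.001 0 -0.006 0 -0.015 0",
  "force": 90
}}

```text
time: 31.12
eef_pos: [0.5917, 0.0794, 0.1314]
tool_rot: [3.141, 0.0, 1.835]
wrist_force: [1.9, 1.3, 0.5]
opening: 0.169
```

Run:
```python
from h import *
s=robot.sense();print(s["eef_pos"],s["tool_rot"],s["opening"],s["wrist_force"],s["wrist_torque"])
```

```text
[0.5917424  0.0794344  0.13138959] [3.14111711e+00 3.38768209e-04 1.83468416e+00] 0.1693416604143365 [1.9478237  1.29076667 0.5243056 ] [ 0.08171288 -0.38188514  0.15680865]
```

Call:
{"fn": "carry_out", "kwargs": {
  "targets": "0 0 0 0 0 0.02 0; 0 0 0 0 0 0.05 0; 0 0 0 0 0 0.08 0; 0 0 0 0 0 0.08 0; 0 0 0 0 0 0.08 0"
}}

```text
time: 31.75
eef_pos: [0.5916, 0.0794, 0.1409]
tool_rot: [3.142, 0.0, 1.835]
wrist_force: [0.1, 0.2, -7.4]
opening: 0.172
```

Run:
```python
from h import *
s=robot.sense();print(s["eef_pos"],s["tool_rot"],s["opening"],s["wrist_force"],s["wrist_torque"])
d=cam("scene"); crop(d,170,140,310,250,5,"pics/s25.png")
```

```text
[0.59156585 0.07938222 0.14085551] [3.14154238e+00 3.33727750e-04 1.83463416e+00] 0.1719222427726338 [ 0.13131875  0.19747286 -7.42542932] [ 0.03266514 -0.02804827  0.04274426]
```

View pics/s25.png

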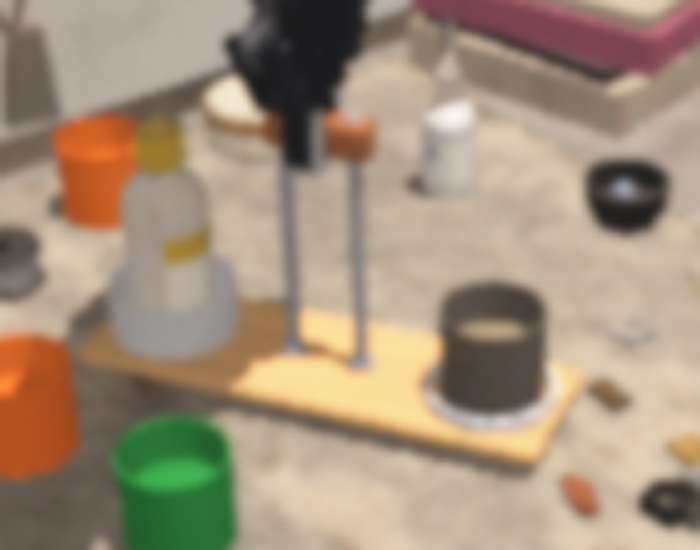

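Call:
{"fn": "carry_out", "kwargs": {
  "targets": "0 0 0 0 0 0.04 0; 0 0 0 0 0 0.12 0; 0 0 0 0 0 0.22 0; 0 0 0 0 0 0.34 0; 0 0 0 0 0 0.46 0; 0 0 0 0 0 0.56 0; 0 0 0 0 0 0.63 0; 0 0 0 0 0 0.67 0; 0 0 0 0 0 0.67 0; 0 0 0 0 0 0.67 0; 0 0 0 0 0 0.67 0; 0 0 0 0 0 0.67 0"
}}

```text
time: 33.3
eef_pos: [0.5915, 0.0793, 0.2209]
tool_rot: [-3.141, 0.0, 1.835]
wrist_force: [0.5, 0.2, -6.4]
opening: 0.171
```

Run:
```python
from h import *
s=robot.sense();print(s["eef_pos"],s["tool_rot"],s["opening"],s["wrist_force"],s["wrist_torque"],abs(s["qvel"]).max())
d=cam("scene"); crop(d,150,80,310,230,4,"pics/s26.png")
w=cam("wrist"); cv2.imwrite("pics/w26.png",cv2.resize(w["img"][:,:,::-1],None,fx=1.5,fy=1.5));
```

```text
[0.59145449 0.07933653 0.22094246] [-3.14109505e+00  1.86574497e-04  1.83465853e+00] 0.17097724413120885 [ 0.50910755  0.20610805 -6.36417017] [ 0.05462153 -0.00361101  0.00726483] 0.0033095305021785277
```

View pics/s26.png

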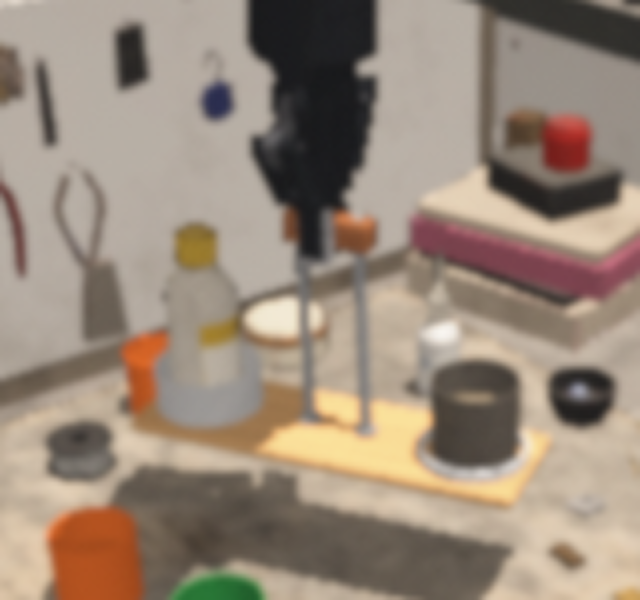

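View pics/w26.png

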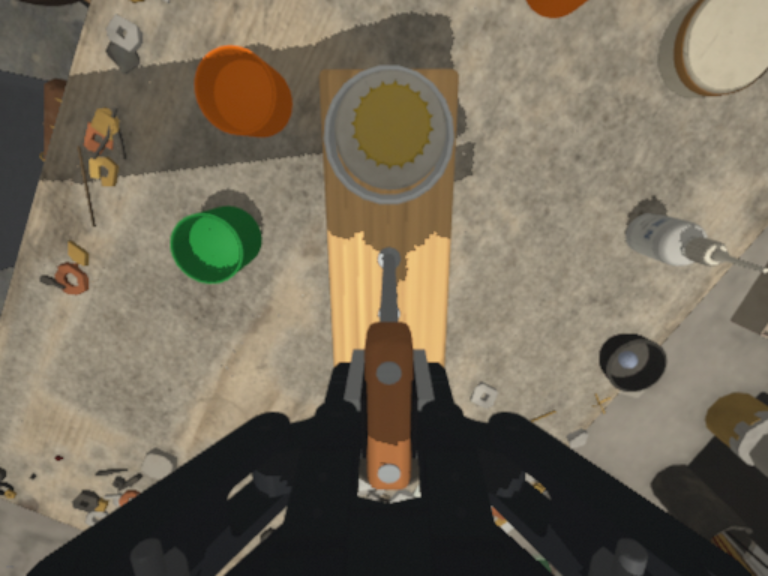

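Run:
```python
from h import *
print(robot.finish_job())
```

```text
the job is handed in; nothing more can be done
None
```

The swap is done and handed in at about 33 s, with the arm still holding the tote by its handle bar.

**Moves:** I set the cup on the free bench behind the tote and moved the bottle by its cap into the high-collar well. Then I put the cup into the low-rim well. Each release came after floor contact at the expected height. I pinched the bar across x at 90 N and lifted straight up.

**Last checks:**
- **Lift:** the tool rose 89.5 mm, from z = 0.1314 to 0.2209.
- **Level and steady:** tool tilt is under 0.001 rad and the joints are practically still. The collar and bottle sit at the same place in the wrist picture as just before the bar was gripped.
- **Load:** the wrist reads about 6.4 to 7.4 N, the weight of the loaded tote, with under 0.06 N m of moment. The bar is held, at 14.6 mm opening.
- **Things in place:** the last scene picture shows the bottle and cup upright in their wells, and the spool and loupe in place. The tin, partly hidden there behind the tote, looked unmoved in the last pictures, and nothing was touched.

**Disagreement:** the wrist camera's y readings ran about 5 mm higher than the top and scene cameras. I relied on the latter two and on relative moves. Before lowering the cup I also moved it about 2 mm along y, because the scene picture showed it off-centre over the rim.

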